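# Load the bottle warmer and set its dial

## Robot

A 7-joint arm with a two-finger parallel gripper is mounted at the origin on the work surface. World frame = base frame: x ahead of the robot, y to its left, z up, the work surface at z = 0. Lengths are in m, angles in rad, forces in N, time in s.
With the tool pointing down it reaches from about 0.4 to 0.85 m from the base axis. Payload 6.9 kg.
Tool frame: the origin (TCP) lies between the finger pads; the fingertips stand ctrl.tcp_to_tips ahead of it and the grasp point (between the pads) lies 3 mm ahead of it (ctrl.tcp_to_tips is the distance from the TCP to the fingertips, in m); x points along the fingers, z is the direction in which the jaws open and shut, and the axes are right-handed (so a half turn about x gives the same grasp; the last joint's range is limited). The gripper opens to 85 mm and grips with 20 to 120 N. Pads are 22 mm wide; open, the fingers measure 114 mm over their backs; the gripper's body (76 mm by 85 mm) begins 54 mm behind the grasp point. The pads swing forward as they close: fully open they stand 13 mm farther back than shut.
Start: joints at [1.377, 0.507, -0.238, 1.5, 0.126, 1.149, -0.155], TCP at [0.185, -0.597, 0.253] pointing down, gripper open.
Joint ranges: [-3.08, 3.08], [-0.24, 2.05], [-1.43, 1.35], [0, 2.5], [-1.52, 4.66], [0.17, 1.96], [-2.89, 2.89]. Speed limits (rad/s): [2.39, 2.39, 3.14, 3.14, 3.14, 3.14, 3.14].

## Interface

Orientations are given as a unit quaternion [w, x, y, z].
In Python, from bench import ctrl gives the robot as it stands.
- The arm moves only by the shell command python3 -m pendant 'ROWS' [FORCE]. ROWS is a JSON object of lists of equal length, an entry for each row: "rotation": the turn, a rotation vector about the tool's x, y, z in rad, a list of three; "travel": the shift along the tool's x, y, z in cm, a list of three; "hand": the closure, from -1 (fully open) to 1 (shut), so that 0 is half open. A call has 1 to 10 rows; each row is the pose to reach, as a shift and turn from the pose commanded when the call began, along the tool's axes at that moment; what a row does not reach only later rows make up. A row lasts 1/8 s, in which the tool goes at most 62.5 mm and 10.7 degrees, less where a joint would pass 70% of its speed; a pose out of reach is approached as far as the arm can. A call with a gripper value outside its range is refused whole. The fingers move at their own pace and stop on an object; FORCE is the grip in N (left out, the last holds). Time passes only in rows, so rows that repeat a pose let the fingers close. It gives the time, the measured TCP pose, the force and the opening at its end, in the units of the state.
- ctrl.observe(): the state, without advancing time (a new reading comes with each control period).
- ctrl.snapshot(name): name is "scene" or "top" or "wrist"; returns a dict with "img" (400x640x3 uint8, blue, green, red), "K" (3x3 intrinsics, pixels), "rvec" (rotation vector, rad) and "tvec" (3), from world to camera coordinates, as OpenCV has them. Camera axes: x right, y down, z forward; pixel columns grow to the right and rows downward; lengths in m; the calibration is good to about 2 mm. A picture is of the moment at which its call begins. There is no depth.
- ctrl.close_job(): hands the job in, once; it reports no verdict.
The state is a dict: "time": time; "joint_positions": joint angles; "joint_vel": joint speeds; "tau": joint torques, N m; "tool_pos": TCP position; "tcp_rot": TCP orientation; "contact_force": force on the tool from outside, world axes, zero at the start; "ft_torque": the same for the moment, N m; "gripper_width": finger opening in m.
Only numpy, scipy, OpenCV 4.12 (cv2) and the standard library are available. Lean on these libraries where they do the work, as an engineer would, in place of code of your own. Each camera call takes 0.05 s, during which the arm holds its last target.

## Task

First take the used amber bottle out of the warmer's round well and stand it upright in the yellow tray. Then pack all the blue-capped bottles from the grey crate upright in the well, standing on its floor, one in the middle and the others around it, and only when all are in turn the warmer's dial to the red dot. Leave the wash bottle, tube rack, tally counter and card stack where they are; the crate may stay anywhere.

Things in the scene. Friction and masses are not known exactly. Their poses are not given: they have to be found in the camera images.
- b1_mid (a point): One of up to seven like dilution bottles of pale clear glass with a slim blue cap, 125 mm tall: round body 40 mm across up to 72 mm, shoulder to 80 mm, then a slim cap 18 mm across (80 to 125 mm above the underside) to grip; about 150 g. The point lies on its axis half-way up, 62.5 mm above the underside, z towards the cap. Stands at first in the grey crate.
- b2_mid (a point): One of up to seven like dilution bottles of pale clear glass with a slim blue cap, 125 mm tall: round body 40 mm across up to 72 mm, shoulder to 80 mm, then a slim cap 18 mm across (80 to 125 mm above the underside) to grip; about 150 g. The point lies on its axis half-way up, 62.5 mm above the underside, z towards the cap. Stands at first in the grey crate.
- b3_mid (a point): One of up to seven like dilution bottles of pale clear glass with a slim blue cap, 125 mm tall: round body 40 mm across up to 72 mm, shoulder to 80 mm, then a slim cap 18 mm across (80 to 125 mm above the underside) to grip; about 150 g. The point lies on its axis half-way up, 62.5 mm above the underside, z towards the cap. Stands at first in the grey crate.
- b4_mid (a point): One of up to seven like dilution bottles of pale clear glass with a slim blue cap, 125 mm tall: round body 40 mm across up to 72 mm, shoulder to 80 mm, then a slim cap 18 mm across (80 to 125 mm above the underside) to grip; about 150 g. The point lies on its axis half-way up, 62.5 mm above the underside, z towards the cap. Stands at first in the grey crate.
- b5_mid (a point): One of up to seven like dilution bottles of pale clear glass with a slim blue cap, 125 mm tall: round body 40 mm across up to 72 mm, shoulder to 80 mm, then a slim cap 18 mm across (80 to 125 mm above the underside) to grip; about 150 g. The point lies on its axis half-way up, 62.5 mm above the underside, z towards the cap. Stands at first in the grey crate.
- b6_mid (a point): One of up to seven like dilution bottles of pale clear glass with a slim blue cap, 125 mm tall: round body 40 mm across up to 72 mm, shoulder to 80 mm, then a slim cap 18 mm across (80 to 125 mm above the underside) to grip; about 150 g. The point lies on its axis half-way up, 62.5 mm above the underside, z towards the cap. Stands at first in the grey crate.
- b7_mid (a point): One of up to seven like dilution bottles of pale clear glass with a slim blue cap, 125 mm tall: round body 40 mm across up to 72 mm, shoulder to 80 mm, then a slim cap 18 mm across (80 to 125 mm above the underside) to grip; about 150 g. The point lies on its axis half-way up, 62.5 mm above the underside, z towards the cap. Stands at first in the grey crate.
- used_mid (a point): The used bottle: amber glass with a slim red cap, otherwise shaped as the others: 125 mm tall: round body 40 mm across up to 72 mm, shoulder to 80 mm, then a slim cap 18 mm across (80 to 125 mm above the underside) to grip; about 150 g. The point lies on its axis half-way up, 62.5 mm above the underside, z towards the cap. Stands at first in the well of the warmer.
- well_floor (a point): Centre of the inner floor of the warmer's open round aluminium well, 20 mm above the bench; z up, the dial lies towards -y. The well is 132 mm across inside, wall 5 mm thick, rim 65 mm above this point. It holds at most seven bottles: one in the middle and six in a ring 43 mm from the axis, about 3 mm between neighbours.
- warmer: The white warmer, fixed to the bench; origin under the well's centre. Base plate 180 x 320 mm (along its x, y), 12 mm high; the dial pod is a box 160 x 135 mm, 55 mm high, centred 158 mm from the well's axis towards the warmer's -y.
- dial_grip (a point): Grip point of the warmer's black dial: on its vertical axis, 92 mm above the bench, in a bar grip 14 mm wide, 49 mm long, its top 99 mm above the bench, over a disc 52 mm across (disc top 69 mm above the bench). The bar runs along this point's x; its pointer end with a white line points to -x. Four coloured dots lie on the pod 50 mm from the axis.
- dial (a joint): Angle of the dial, rad, growing clockwise seen from above, from 0 to 1.8. It clicks into four notches: 0 (pointer at the white dot), 0.6 (green), 1.2 (red), 1.8 (blue); released near a notch it settles into it. It takes about 0.1 N m at most to turn.
- tray: Yellow square tray for used bottles, fixed to the bench on the robot's right: 120 x 120 mm outside, walls 4 mm thick and 18 mm high; origin at the centre of its underside, its inner floor 4 mm above the bench.
- crate: Loose dark grey open crate on the robot's left, 172 x 172 mm outside, 50 mm high, nine square cells (3 by 3) 52 mm wide on a 56 mm pitch, walls and floor 4 mm thick; origin at the centre of its underside. The blue-capped bottles stand in it, each in a cell of its own; some cells are empty.
- wash: Bystander: white wash bottle with red collar, 60 mm across, 185 mm tall, beyond the warmer; origin under its centre.
- rack: Bystander: yellow tube rack 70 x 200 mm, 112 mm tall with its tubes, on the far left; origin under its centre.
- counter: Bystander: round steel tally counter 48 mm across, 34 mm tall, near the robot on its right; origin under its centre.
- cards: Bystander: stack of white culture cards, 90 x 75 x 22 mm, with a magenta disc on top, on the far right; origin under its centre.

How it is judged:
On the way, in this order (a step that is already met when the one before it is completed fails the run):
1. the used amber bottle stands in the yellow tray (x of used_mid in the frame of tray between -0.045 and 0.045 m and y of used_mid in the frame of tray between -0.045 and 0.045 m and z of used_mid in the frame of tray below 0.075 m and angle between used_mid's own z axis and vertical below 0.1 rad), for 0.2 s.
2. all blue-capped bottles stand in the well, one in the middle (horizontal distance between each of b1_mid, b2_mid, b3_mid, b4_mid, b5_mid, b6_mid, b7_mid and well_floor below 0.05 m and z of b1_mid in the frame of well_floor between 0.057 and 0.068 m and angle between each of b1_mid, b2_mid, b3_mid, b4_mid, b5_mid, b6_mid, b7_mid's own z axis and vertical below 0.12 rad and z of b2_mid in the frame of well_floor between 0.057 and 0.068 m and z of b3_mid in the frame of well_floor between 0.057 and 0.068 m and z of b4_mid in the frame of well_floor between 0.057 and 0.068 m and z of b5_mid in the frame of well_floor between 0.057 and 0.068 m and z of b6_mid in the frame of well_floor between 0.057 and 0.068 m and z of b7_mid in the frame of well_floor between 0.057 and 0.068 m and horizontal distance between any of b1_mid, b2_mid, b3_mid, b4_mid, b5_mid, b6_mid, b7_mid and well_floor below 0.015 m), for 0.2 s.
3. the dial points at the red dot (value of joint dial between 1.05 and 1.35 rad), for 0.3 s.
At the end, for the whole second after the job is handed in: Used bottle upright (0.1 rad) in the tray, within 45 mm of its centre along each side; each blue-capped bottle on the well floor (axis within 50 mm of the well's, middle 57 to 68 mm up, tilt under 0.12 rad), one within 15 mm of the axis; dial 1.05 to 1.35 rad; bottles at rest (all of step 1 and all of step 2 and all of step 3 and linear speed of each of b1, b2, b3, b4, b5, b6, b7, used below 0.02 m/s); the robot touches nothing.
It fails at once if the wash bottle is moved more than 30 mm (distance of wash from where it was at the start of the episode above 0.03 m).
It fails at once if the tube rack is moved more than 30 mm (distance of rack from where it was at the start of the episode above 0.03 m).
It fails at once if the tally counter is moved more than 30 mm (distance of counter from where it was at the start of the episode above 0.03 m).
It fails at once if the card stack is moved more than 30 mm (distance of cards from where it was at the start of the episode above 0.03 m).
Of b1, b2, b3, b4, b5, b6, b7 only 5 to 7 are there at a start; the rules pass over those that are not, and their reading is None.
At some moment in a run one of crate may be knocked a few centimetres aside while the robot is not near it.
It also fails if it takes over 210 s, if anything falls off the work surface, if the arm or the gripper's body presses on something with over 40 N, if the wrist force passes 120 N, or if a joint passes its speed limit or range.

## Working session

There is one attempt and no reset: what is moved stays moved. The work goes in short steps, Python scripts to look and compute and a shell command to move; the robot and the scene stay as the last step left them, time stands still between calls to the robot, and variables do not carry over. Pictures are saved under pics/ and viewed, and the job is handed in when it is done.

```bash
ls -la; mkdir -p pics
python3 - <<'E'
from bench import ctrl
import cv2
s=ctrl.observe();print(s);print(ctrl.tcp_to_tips)
for n in ("scene","top","wrist"):
    d=ctrl.snapshot(n);cv2.imwrite(f"pics/{n}0.png",d["img"]);print(n,d["K"].tolist(),d["rvec"],d["tvec"])
E
```

```text
total 12
drwxr-xr-x  3 agent agent 4096 Dec  5 22:17 .
drwxr-xr-x 23 root  root  4096 Dec  5 22:17 ..
drwxr-xr-x  2 agent agent 4096 Dec  5 22:17 pics
{'time': 0.0, 'joint_positions': array([ 1.37651324,  0.50834164, -0.23748568,  1.5011522 ,  0.12569901,
        1.14887155, -0.15481467]), 'joint_vel': array([-0.00122304,  0.00138465,  0.00167244, -0.00026073, -0.00077363,
        0.00063725,  0.00043993]), 'tau': array([-3.10838077e-04, -6.20600367e+01, -2.18681127e+00, -2.49657476e+01,
        1.27447597e-02,  1.20511913e-02,  2.46807383e-05]), 'tool_pos': array([ 0.18434089, -0.59671086,  0.25241922]), 'tcp_rot': array([ 0.56853442,  0.42009721,  0.56957082, -0.41937577]), 'contact_force': array([-0.45050632,  0.55127859,  0.24735096]), 'ft_torque': array([0.00230387, 0.00234545, 0.03473752]), 'gripper_width': 0.08520089901076569}
0.022
scene [[499.7844497262014, 0.0, 322.24640637300587], [0.0, 499.7844497262014, 204.09795067270687], [0.0, 0.0, 1.0]] [ 1.48511518  2.14092981 -0.80052293] [ 0.20206623 -0.33379645  1.6734296 ]
top [[487.04377023280506, 0.0, 322.226327427822], [0.0, 487.04377023280506, 194.32550953496047], [0.0, 0.0, 1.0]] [ 2.16167949 -2.1729248   0.11641266] [-0.0332855   0.55944476  1.1168336 ]
wrist [[310.35147434356793, 0.0, 321.5735633740913], [0.0, 310.35147434356793, 201.18510268473645], [0.0, 0.0, 1.0]] [-2.30905914  1.70211559  0.28148219] [-0.6249561  -0.04246718  0.3807301 ]
```

View pics/scene0.png

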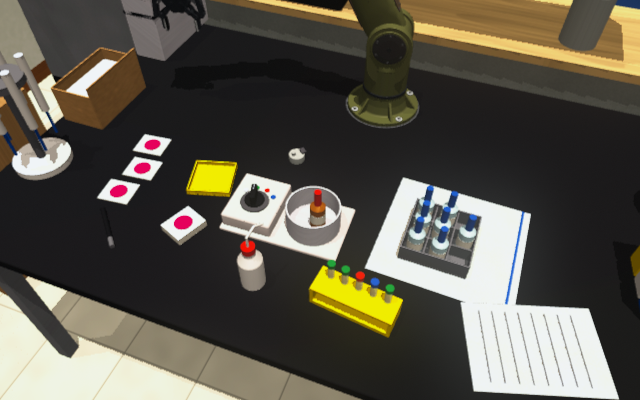

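View pics/top0.png

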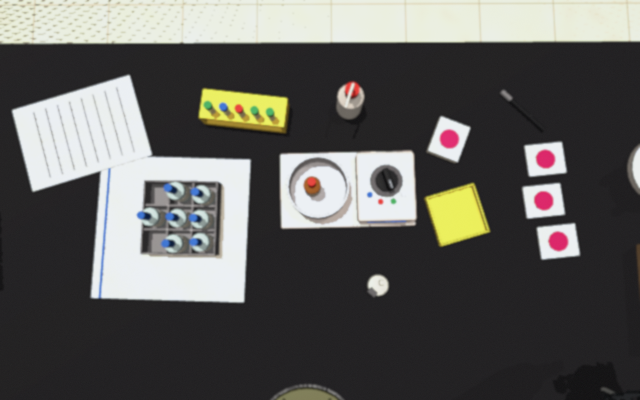

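View pics/wrist0.png

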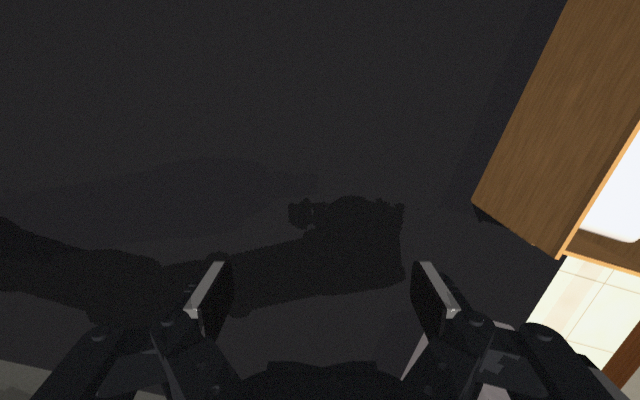

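```bash
cat > h.py <<'E'
import numpy as np, cv2, sys
from bench import ctrl
from scipy.spatial.transform import Rotation as R
def tool():
    s=ctrl.observe(); q=s['tcp_rot']; return s['tool_pos'],R.from_quat([q[1],q[2],q[3],q[0]]).as_matrix(),s
def snap(n,f=None):
    d=ctrl.snapshot(n)
    if f: cv2.imwrite(f"pics/{f}.png",d['img'])
    d['M']=cv2.Rodrigues(np.array(d['rvec'],float))[0]; d['t']=np.array(d['tvec'],float).ravel(); return d
def ray(d,u,v):
    x=cv2.undistortPoints(np.array([[[u,v]]],float),d['K'],None).ravel()
    r=d['M'].T@np.array([x[0],x[1],1]); c=-d['M'].T@d['t']; return c,r/np.linalg.norm(r)
def onz(d,u,v,z):
    c,r=ray(d,u,v); return c+r*(z-c[2])/r[2]
def proj(d,P): 
    return cv2.projectPoints(np.atleast_2d(np.array(P,float)),np.array(d['rvec'],float),d['t'],d['K'],None)[0].reshape(-1,2)
def tri(ds,uvs):
    A=np.zeros((3,3));b=np.zeros(3)
    for d,uv in zip(ds,uvs):
        c,r=ray(d,*uv);Q=np.eye(3)-np.outer(r,r);A+=Q;b+=Q@c
    X=np.linalg.solve(A,b)
    res=[np.linalg.norm((np.eye(3)-np.outer(ray(d,*uv)[1],ray(d,*uv)[1]))@(X-ray(d,*uv)[0])) for d,uv in zip(ds,uvs)]
    return X,max(res)
def blobs(img,lo,hi,amin=8):
    h=cv2.cvtColor(img,cv2.COLOR_BGR2HSV)
    m=cv2.inRange(h,np.array(lo),np.array(hi))
    n,l,st,c=cv2.connectedComponentsWithStats(m)
    return [(c[i],st[i],(l==i)) for i in range(1,n) if st[i,4]>=amin]
def rel(target):  # world target -> travel cm in tool axes
    p,M,s=tool(); return np.round(M.T@(np.array(target)-p)*100,2)
E
python3 - <<'E'
from h import *
p,M,s=tool();print(M.round(3))
for n in("top","scene"):
    im=cv2.imread(f"pics/{n}0.png")
    for nm,lo,hi in(("blue",(100,150,60),(125,255,255)),("red",(0,150,60),(8,255,255)),("yel",(22,150,80),(35,255,255)),("gre",(50,120,50),(80,255,255))):
        for c,st,_ in blobs(im,lo,hi): print(n,nm,c.round(1),st)
for n in("top","scene"):
    im=cv2.imread(f"pics/{n}0.png")
    c=im[140:270,130:310] if n=="top" else im[150:290,180:500]
    k=4 if n=="top" else 2
    cv2.imwrite(f"pics/{n}0z.png",cv2.resize(c,None,fx=k,fy=k,interpolation=cv2.INTER_CUBIC))
E
```

```text
[[-0.     0.955  0.295]
 [ 0.001  0.295 -0.955]
 [-1.    -0.    -0.001]]
top blue [223.  106.6] [220 104   7   7  33]
top blue [169.  187.9] [164 184  12   8  57]
top blue [195.9 191.9] [191 188  11   8  53]
top blue [142.9 215.1] [138 212  12   6  50]
top blue [171.1 216.5] [166 213  12   7  56]
top blue [194.2 217.8] [190 215  10   6  51]
top blue [194.5 241.6] [190 239  11   6  49]
top blue [167. 243.] [162 240  12   7  53]
top red [347.7  86.3] [346  81   6  13  36]
top red [355.5  89.5] [352  82   8  16  65]
top red [238.5 108.5] [235 105   7   8  41]
top red [311.1 181.9] [307 178   9  10  72]
top red [380. 201.] [379 200   3   3   9]
top yel [243.6 114.7] [ 199   88   90   45 1429]
top yel [456.5 214.5] [ 424  183   66   64 2752]
top gre [207.4 104.8] [204 101   8   8  37]
top gre [254.1 110.1] [251 107   7   7  32]
top gre [269.3 111.8] [266 108   8   8  41]
scene blue [629.    2.9] [616   0  24   8 152]
scene blue [ 52.4 124.1] [ 46 112  12  21  33]
scene blue [ 39.9 139.1] [ 35 130  11  20  47]
scene blue [  9.3 142.2] [  4 133  13  22  74]
scene blue [424.6 207.4] [417 185  16  48 239]
scene blue [449.6 205.2] [442 191  16  32 165]
scene blue [272.5 196.8] [271 196   4   3  10]
scene blue [514.2 257.5] [506 211  18  93 142]
scene blue [472.  220.6] [469 215   8  16  70]
scene blue [443.6 232.3] [441 226   7  16  59]
scene blue [374.8 281.4] [371 278   9   8  60]
scene red [266.6 189.9] [265 189   4   3  11]
scene red [317.4 197.4] [314 189   8  18 110]
scene red [247.5 248.1] [240 240  16  17 190]
scene red [359.8 275.8] [355 271  10  11  84]
scene yel [211.8 177.9] [ 186  160   52   37 1571]
scene yel [635.8 261.5] [631 247   9  29 181]
scene yel [354.8 301.5] [ 308  265   95   73 3413]
scene gre [331.1 263.9] [327 260   9   9  66]
scene gre [345.1 269.6] [341 265   9  10  74]
scene gre [389.5 288.4] [385 284  10  10  76]
```

View pics/top0z.png

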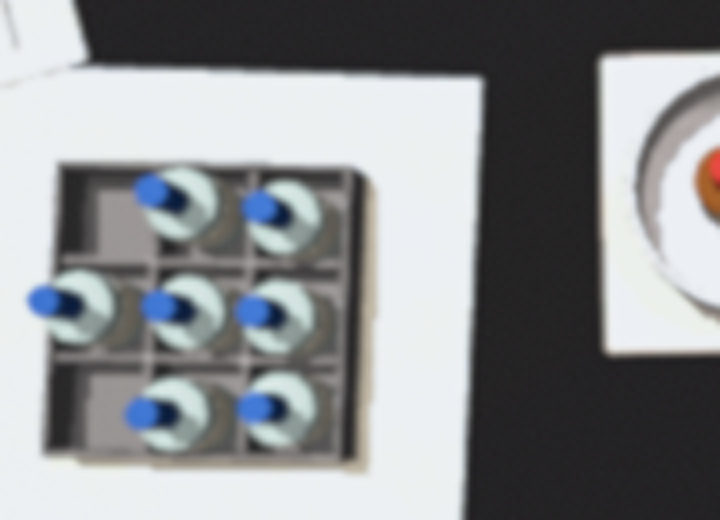

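View pics/scene0z.png

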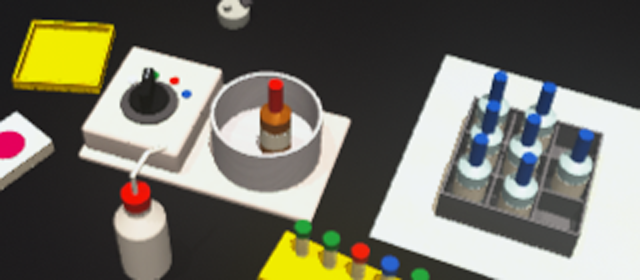

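Run:
```python
from h import *
T=ctrl.snapshot("top");T=snap("top");S=snap("scene")
tops=[(167.5,187),(194.2,191.5),(140.8,215),(169.2,216.2),(192.5,218.2),(165.8,243),(193,242)]
for u in tops: print("cap",onz(T,*u,.129).round(4), proj(S,onz(T,*u,.129)).round(1))
X=tri([T,S],[(310.5,181.5),(317.7,190.5)]);print("used top",X)
print("used",onz(T,310.5,181.5,.145))
im=T['img']
h=cv2.cvtColor(im,cv2.COLOR_BGR2HSV)
# tray
b=[b for b in blobs(im,(22,150,80),(35,255,255)) if b[1][4]>2000][0]
c,_=cv2.findContours(b[2].astype(np.uint8),cv2.RETR_EXTERNAL,2)
r=cv2.minAreaRect(c[0]);print(r);bx=cv2.boxPoints(r);P=np.array([onz(T,*u,.018) for u in bx]);print(P.round(4),P.mean(0),[np.linalg.norm(P[i]-P[i-1]) for i in range(4)])
z=cv2.resize(im[140:240,270:430],None,fx=5,fy=5,interpolation=cv2.INTER_CUBIC);cv2.imwrite("pics/wz.png",z)
```

```text
cap [0.5662 0.2969 0.129 ] [[445.6 228.6]]
cap [0.5562 0.2392 0.129 ] [[422.1 218.7]]
cap [0.5062 0.3522 0.129 ] [[473.7 216.5]]
cap [0.5033 0.2914 0.129 ] [[448.4 208.8]]
cap [0.4988 0.2415 0.129 ] [[428.3 201.9]]
cap [0.4463 0.2971 0.129 ] [[455.  193.1]]
cap [0.4481 0.2393 0.129 ] [[431.8 187.5]]
used top (array([ 0.57488317, -0.01379838,  0.14828635]), np.float64(0.002576719059861091))
used [ 0.57447491 -0.01128929  0.145     ]
((456.6675720214844, 214.2946319580078), (52.71489715576172, 53.15602493286133), 72.89727020263672)
[[ 0.5531 -0.277   0.018 ]
 [ 0.5899 -0.3992  0.018 ]
 [ 0.4699 -0.4312  0.018 ]
 [ 0.4338 -0.3102  0.018 ]] [ 0.51167253 -0.35441167  0.018     ] [np.float64(0.12380035330743491), np.float64(0.12769318943752447), np.float64(0.12426855468099417), np.float64(0.12629029906630607)]
```

View pics/wz.png

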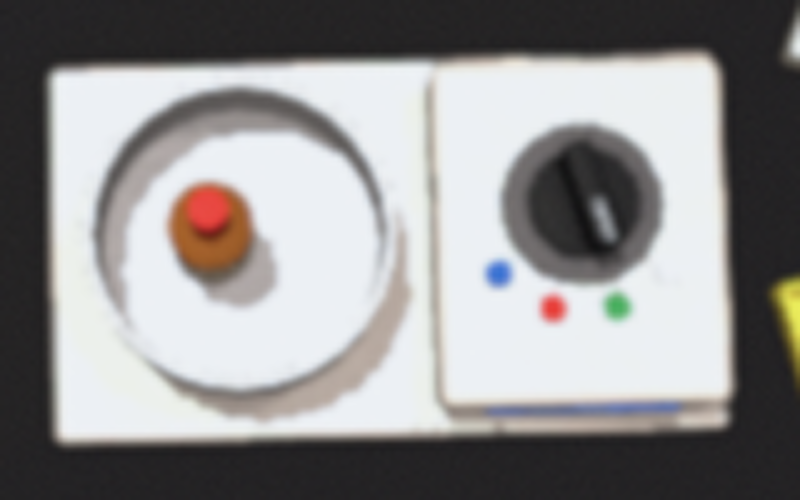

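Run:
```python
from h import *
W=snap("wrist");p,M,s=tool()
c=-W['M'].T@W['t'];print("cam in tool",M.T@(c-p),"axes cam in tool\n",(M.T@W['M'].T).round(3))
print(rel([.48,-.02,.30]))
```

```text
cam in tool [-0.12023852  0.08122524  0.00107661] axes cam in tool
 [[ 0.001 -0.319  0.948]
 [ 0.    -0.948 -0.319]
 [ 1.     0.    -0.001]]
[ -4.67  45.27 -46.4 ]
```

```bash
python3 -m pendant '{"rotation":[[0.3,0,0],[0.3,0,0],[0.3,0,0],[0.3,0,0],[0.3,0,0],[0.3,0,0],[0.3,0,0],[0.3,0,0],[0.3,0,0],[0.3,0,0]],"travel":[[-4.7,45.3,-46.4],[-4.7,45.3,-46.4],[-4.7,45.3,-46.4],[-4.7,45.3,-46.4],[-4.7,45.3,-46.4],[-4.7,45.3,-46.4],[-4.7,45.3,-46.4],[-4.7,45.3,-46.4],[-4.7,45.3,-46.4],[-4.7,45.3,-46.4]],"hand":[0,0,0,0,0,0,0,0,0,0]}' 40
python3 - <<'E'
from h import *
p,M,s=tool();print(p,M.round(3),s['time'],s['gripper_width']);print(rel([.5,-.02,.30]))
E
```

```text
time: 1.6
tool_pos: [0.4696, -0.0406, 0.299]
tcp_rot: [0.5, 0.5, 0.499, -0.5]
contact_force: [2.0, -0.5, -0.3]
gripper_width: 0.0429
[ 0.46956939 -0.04064456  0.29899585] [[ 0.001  1.    -0.001]
 [-0.    -0.001 -1.   ]
 [-1.     0.001  0.   ]] 1.6 0.042888685816588695
[-0.1   3.04 -2.07]
```

```bash
python3 -m pendant '{"rotation":[[0,0,0],[0,0,0],[0,0,0]],"travel":[[0,5,-3],[0,5,-3],[0,5,-3]],"hand":[0,0,0]}'
python3 - <<'E'
from h import *
W=snap("wrist","w1");p,M,s=tool();print(p)
E
```

```text
time: 1.98
tool_pos: [0.5184, -0.0127, 0.298]
tcp_rot: [-0.5, -0.5, -0.5, 0.5]
contact_force: [0.2, 0.2, -0.1]
gripper_width: 0.0426
[ 0.5181548  -0.01320302  0.29827747]
```

View pics/w1.png

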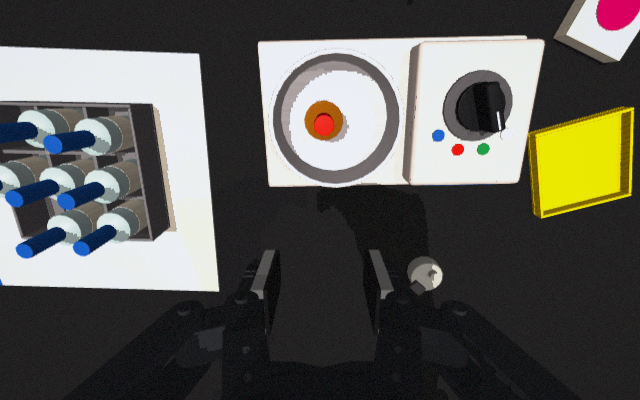

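```bash
cat >> h.py <<'E'
from scipy.optimize import least_squares
def circ(P):
    f=lambda q:np.hypot(P[:,0]-q[0],P[:,1]-q[1])-q[2]
    r=least_squares(f,[*P.mean(0),.06],loss='soft_l1',f_scale=.0015);return r.x,np.abs(f(r.x)).mean()
def rimpts(d,c0,z=.085,r0=.052,r1=.078,inner=True,save=None):
    # cast spokes in world at height z; strongest dark(in)->bright(out) edge
    g=cv2.GaussianBlur(cv2.cvtColor(d['img'],cv2.COLOR_BGR2GRAY),(3,3),0).astype(np.float32)
    out=[]
    rr=np.arange(r0,r1,.0004)
    for a in np.linspace(0,2*np.pi,72,endpoint=False):
        P=np.c_[c0[0]+rr*np.cos(a),c0[1]+rr*np.sin(a),np.full_like(rr,z)]
        uv=proj(d,P).astype(np.float32)
        v=cv2.remap(g,uv[:,0].reshape(1,-1),uv[:,1].reshape(1,-1),1).ravel()
        k=5; e=v[k:]-v[:-k]; i=e.argmax()
        if e[i]>35: out.append(P[i+2][:2])
    return np.array(out)
E
python3 - <<'E'
from h import *
W=snap("wrist");T=snap("top")
for d,u,n in((W,(337,117),'w'),(T,(318,188),'t')):
    c=onz(d,*u,.085)[:2];print(n,c)
    for k in range(3):
        P=rimpts(d,c); q,e=circ(P); c=q[:2]
    print(n,len(P),q,e)
    im=d['img'].copy()
# caps
for n,d in(('w',W),('t',T)):
    for c,st,m in blobs(d['img'],(0,170,100),(8,255,255)): print(n,'red',c.round(1),st[:5])
cv2.imwrite("pics/w1z.png",cv2.resize(W['img'][30:230,240:640],None,fx=2,fy=2,interpolation=cv2.INTER_CUBIC))
E
```

```text
w [ 0.57958566 -0.03046442]
w 72 [ 0.57467978 -0.02834133  0.06557783] 0.00014698022918194394
t [ 0.56769227 -0.02670676]
t 30 [0.52733193 0.24885908 0.05957325] 0.0028254831490279802
w red [322.7 123.8] [313 113  21  22 360]
w red [456.8 148.9] [451 144  12  11 103]
t red [347.4  86.6] [346  82   5  12  27]
t red [355.3  90.2] [352  83   7  14  50]
t red [238.4 108.4] [235 105   7   8  40]
```

View pics/w1z.png

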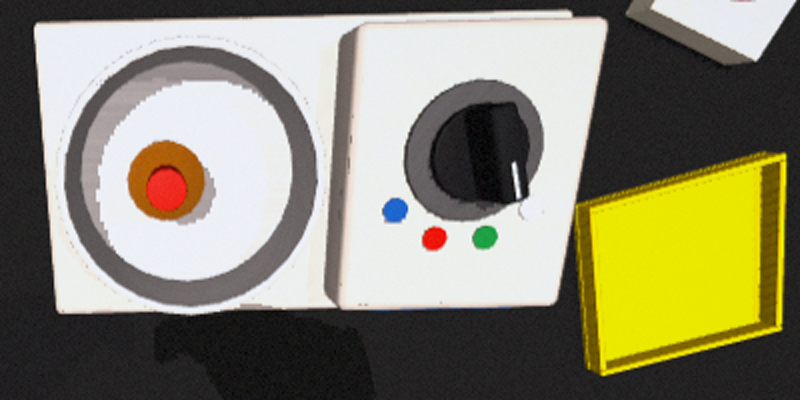

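Run:
```python
from h import *
W=snap("wrist");p,M,s=tool()
X=onz(W,322.7,123.8,.145);print(X,p);print(rel([X[0],X[1],.22]))
bl=[b for b in blobs(W['img'],(22,150,60),(35,255,255)) if b[1][4]>2000][0]
c,_=cv2.findContours(bl[2].astype(np.uint8),0,2);c=max(c,key=cv2.contourArea)
ap=cv2.approxPolyDP(c,6,True).reshape(-1,2);print(ap)
# dots at pod top .055
hs={'blue':((100,150,60),(125,255,255)),'red':((0,170,100),(8,255,255)),'gre':((50,120,50),(80,255,255))}
for k,(lo,hi) in hs.items():
    for c,st,_ in blobs(W['img'],lo,hi):
        if 425<c[0]<500 and c[1]<170: print(k,c,onz(W,*c,.055)[:2])
print('white',onz(W,240+530/2,30+210/2,.055))
```

```text
[ 0.57766877 -0.01580562  0.145     ] [ 0.51822217 -0.01348926  0.29872841]
[7.87 5.94 0.21]
[[632 106]
 [527 132]
 [533 214]
 [630 194]]
blue [436.93137255 134.78431373] [ 0.55781682 -0.14794965]
red [456.38095238 148.82857143] [ 0.54158415 -0.17261157]
gre [481.7254902  148.17647059] [ 0.5422893  -0.20216285]
white [ 0.55742092 -0.22656233  0.055     ]
```

```bash
python3 -m pendant '{"rotation":[[0,0,0],[0,0,0],[0,0,0],[0,0,0]],"travel":[[7,6,0.2],[7,6,0.2],[7,6,0.2],[7,6,0.2]],"hand":[0,0,0,0]}'
python3 - <<'E'
from h import *
W=snap("wrist","w2");p,M,s=tool()
for c,st,m in blobs(W['img'],(0,170,60),(8,255,255)): print('red',c.round(1),st[:5])
c=[.5747,-.0283]
for k in range(3):
    P=rimpts(W,c); q,e=circ(P); c=q[:2]
print(len(P),q,e,p)
E
```

```text
time: 2.68
tool_pos: [0.5784, -0.0147, 0.2294]
tcp_rot: [0.5, 0.5, 0.5, -0.5]
contact_force: [0.0, -0.2, 1.1]
gripper_width: 0.0428
red [321.1 211.7] [310 191  24  40 734]
red [475.2 219. ] [469 213  14  13 129]
69 [ 0.57582778 -0.02827001  0.06607966] 0.0013901391455480878 [ 0.5785485  -0.01458422  0.22982387]
```

View pics/w2.png

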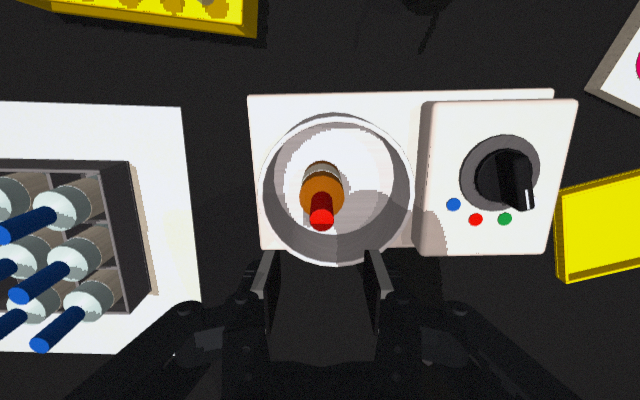

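```bash
cat >> h.py <<'E'
import pickle
def keep(d,n): pickle.dump(d,open(f"pics/{n}.pkl","wb"))
def load(n): return pickle.load(open(f"pics/{n}.pkl","rb"))
E
python3 - <<'E'
from h import *
W=snap("wrist");keep(W,"w2");p,M,s=tool()
X=onz(W,321.5,218.5,.145);print(X,p)
# first view: camera moved rigidly by tool diff (same orientation)
import copy
W1=copy.deepcopy(W);p1=np.array([.51822,-.01349,.29873]);W1['t']=W['t']-W['M']@(p1-p)
print(tri([W,W1],[(321.5,218.5),(322.7,123.8)]))
print(rel([X[0],X[1],.126]))
E
```

```text
[ 0.57827312 -0.01563929  0.145     ] [ 0.57865505 -0.01453949  0.22998647]
(array([ 0.57784104, -0.01562084,  0.14391417]), np.float64(1.737457614205683e-05))
[10.4  -0.06  0.11]
```

```bash
python3 -m pendant '{"rotation":[[0,0,0],[0,0,0],[0,0,0],[0,0,0],[0,0,0],[0,0,0],[0,0,0],[0,0,0]],"travel":[[5,0,0.1],[8,0,0.1],[10.4,0,0.1],[10.4,0,0.1],[10.4,0,0.1],[10.4,0,0.1],[10.4,0,0.1],[10.4,0,0.1]],"hand":[0,0,0,0,1,1,1,1]}' 40
python3 - <<'E'
from h import *
W=snap("wrist","w3");p,M,s=tool();print(p)
E
```

```text
time: 3.78
tool_pos: [0.5798, -0.0152, 0.1262]
tcp_rot: [0.501, 0.501, 0.499, -0.499]
contact_force: [-0.8, 0.2, 7.0]
gripper_width: 0.0172
[ 0.57983499 -0.01521912  0.12623547]
```

View pics/w3.png

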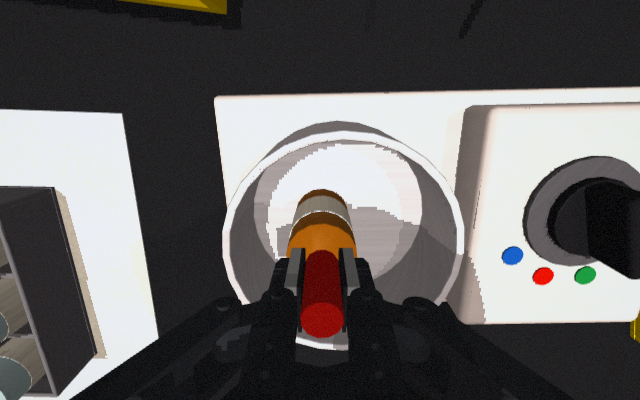

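```bash
python3 -m pendant '{"rotation":[[0,0,0],[0,0,0],[0,0,0],[0,0,0],[0,0,0],[0,0,0],[0,0,0],[0,0,0],[0,0,0],[0,0,0]],"travel":[[-3,0,0],[-8,0,0],[-13,0,0],[-13,-1,5],[-13,-3,11],[-13,-4,17],[-13,-5,23],[-13,-6,29],[-13,-6.7,33.8],[-13,-6.7,33.8]],"hand":[1,1,1,1,1,1,1,1,1,1]}'
python3 - <<'E'
from h import *
W=snap("wrist","w4");keep(W,"w4");p,M,s=tool();print(p,s['gripper_width'],s['contact_force'])
b=[b for b in blobs(W['img'],(22,150,60),(35,255,255)) if b[1][4]>2000]
for x in b:
    c,_=cv2.findContours(x[2].astype(np.uint8),0,2);c=max(c,key=cv2.contourArea)
    ap=cv2.approxPolyDP(c,8,True).reshape(-1,2);print(ap.tolist());print(np.array([onz(W,*u,.018)[:2] for u in ap]).round(3).tolist())
E
```

```text
time: 5.08
tool_pos: [0.5093, -0.3589, 0.2541]
tcp_rot: [-0.498, -0.501, -0.498, 0.503]
contact_force: [0.8, -0.1, -0.8]
gripper_width: 0.0168
[ 0.51062445 -0.35552421  0.25434794] 0.016882140075116132 [ 0.33412644  1.40546905 -1.54693881]
[[357, 99], [255, 131], [289, 225], [313, 189], [333, 190], [347, 208], [381, 199]]
[[0.588, -0.4], [0.555, -0.286], [0.44, -0.319], [0.486, -0.35], [0.485, -0.374], [0.462, -0.391], [0.473, -0.432]]
```

View pics/w4.png

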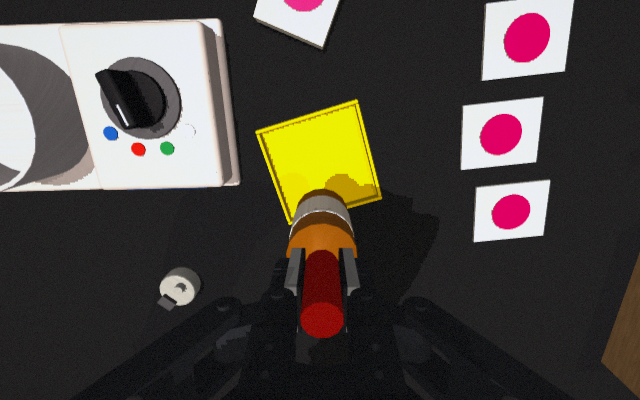

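```bash
python3 -m pendant '{"rotation":[[0,0,0],[0,0,0],[0,0,0],[0,0,0],[0,0,0],[0,0,0]],"travel":[[5,0.2,0.1],[10,0.2,0.1],[13,0.2,0.1],[14.2,0.2,0.1],[14.3,0.2,0.1],[14.3,0.2,0.1]],"hand":[1,1,1,1,1,1]}'
python3 -m pendant '{"rotation":[[0,0,0],[0,0,0],[0,0,0],[0,0,0],[0,0,0],[0,0,0],[0,0,0]],"travel":[[0,0,0],[0,0,0],[0,0,0],[-4,0,0],[-9,0,0],[-14,0,0],[-18,0,0]],"hand":[0.3,0,0,0,0,0,0]}'
python3 - <<'E'
from h import *
W=snap("wrist","w5");p,M,s=tool();print(p,s['gripper_width'])
print(rel([.46,.30,.3]))
E
```

```text
time: 5.88
tool_pos: [0.5148, -0.3544, 0.113]
tcp_rot: [0.501, 0.5, 0.499, -0.5]
contact_force: [0.4, -0.0, -1.0]
gripper_width: 0.017
time: 6.75
tool_pos: [0.5139, -0.3544, 0.2939]
tcp_rot: [0.501, 0.5, 0.499, -0.5]
contact_force: [0.2, 0.1, -1.0]
gripper_width: 0.0428
[ 0.51560434 -0.35503701  0.29930037] 0.04276647782700121
[ -0.43  -5.58 -65.5 ]
```

View pics/w5.png

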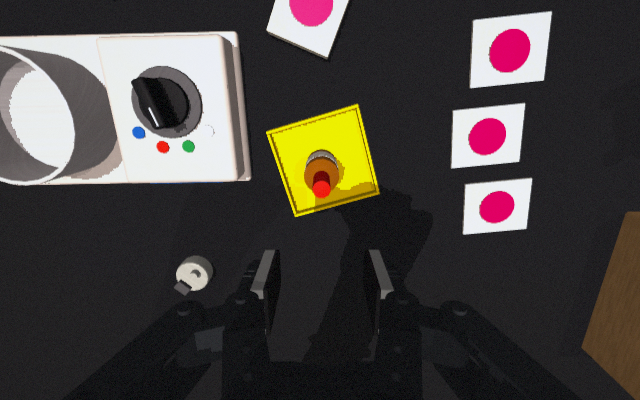

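```bash
python3 -m pendant '{"rotation":[[0,0,0],[0,0,0],[0,0,0],[0,0,0],[0,0,0],[0,0,0],[0,0,0],[0,0,0],[0,0,0],[0,0,0]],"travel":[[0,0,-6],[0,0,-12],[0,0,-18],[0,-1,-24],[0,-2,-30],[0,-3,-36],[0,-4,-42],[0,-5,-48],[0,-7,-54],[0,-9,-60]],"hand":[0,0,0,0,0,0,0,0,0,0]}'
python3 -m pendant '{"rotation":[[0,0,0],[0,0,0],[0,0,0]],"travel":[[0,0,-4],[0,0,-4],[0,0,-4]],"hand":[0,0,0]}'
python3 - <<'E'
from h import *
W=snap("wrist","w6");keep(W,"w6");p,M,s=tool();print(p,s['time'])
E
```

```text
time: 8.05
tool_pos: [0.4237, 0.2459, 0.2916]
tcp_rot: [0.5, 0.5, 0.5, -0.5]
contact_force: [1.2, 0.7, 1.1]
gripper_width: 0.0424
time: 8.43
tool_pos: [0.4245, 0.2835, 0.2912]
tcp_rot: [-0.5, -0.5, -0.5, 0.5]
contact_force: [0.7, -0.4, 0.0]
gripper_width: 0.0426
[0.42471241 0.28294489 0.29122215] 8.475
```

View pics/w6.png

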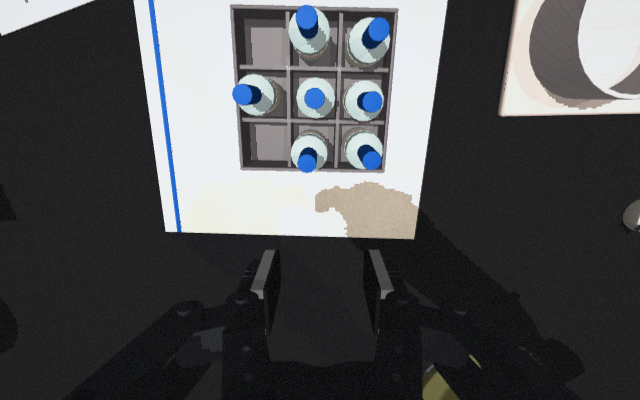

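```bash
cat >> h.py <<'E'
def caps(d,z=.129,vmin=150,amin=60):
    out=[]
    for c,st,m in blobs(d['img'],(100,140,vmin),(125,255,255),amin):
        X=onz(d,*c,z); out.append((*c,*X[:2],st[2],st[3],st[4]))
    return np.array(out)
E
python3 - <<'E'
from h import *
W=snap("wrist");p,M,s=tool()
np.set_printoptions(suppress=True,precision=4)
for v in(150,190):print(caps(W,vmin=v))
E
```

```text
[[163.5301 110.4388   0.4952   0.4198  33.     233.     996.    ]
 [305.1075  17.165    0.5667   0.2947  22.      24.     400.    ]
 [377.6401  29.2494   0.558    0.2362  22.      24.     389.    ]
 [241.2414  94.4107   0.5083   0.3508  20.      21.     319.    ]
 [313.4403  98.3145   0.505    0.2887  20.      20.     318.    ]
 [371.0383 101.6134   0.5023   0.2387  19.      20.     313.    ]
 [370.7256 160.3872   0.4508   0.2365  19.      18.     266.    ]
 [305.8023 163.4487   0.448    0.2963  19.      18.     263.    ]]
[[163.1025 107.7022   0.4975   0.4198  32.     228.     937.    ]
 [305.0649  16.9844   0.5669   0.2948  21.      23.     385.    ]
 [377.5     29.1495   0.5581   0.2363  20.      23.     368.    ]
 [240.9172  94.3808   0.5084   0.3511  19.      20.     302.    ]
 [313.1433  98.2834   0.5051   0.2889  19.      20.     307.    ]
 [371.1093 101.543    0.5023   0.2387  19.      20.     302.    ]
 [370.6908 160.3815   0.4508   0.2365  18.      18.     249.    ]
 [305.596  163.588    0.4479   0.2965  18.      18.     250.    ]]
```

```bash
python3 -m pendant '{"rotation":[[0,0,0],[0,0,0],[0,0,0]],"travel":[[5,2.6,4.6],[7,2.6,4.6],[7,2.6,4.6]],"hand":[0.3,0.3,0.3]}'
python3 - <<'E'
from h import *
W=snap("wrist","w7");p,M,s=tool();print(p,s['gripper_width'])
np.set_printoptions(suppress=True,precision=4)
c=caps(W,vmin=190);print(c)
A=load("w6")
for a,b in(((370.7,160.4),0),((305.6,163.6),0)):
    j=min(c,key=lambda r:np.hypot(r[2]-onz(A,*a,.129)[0],r[3]-onz(A,*a,.129)[1]))
    print(tri([A,W],[a,j[:2]]))
E
```

```text
time: 8.9
tool_pos: [0.4502, 0.2356, 0.22]
tcp_rot: [-0.499, -0.5, -0.499, 0.502]
contact_force: [-0.6, 0.8, 1.4]
gripper_width: 0.0298
[0.45044202 0.23728058 0.22152201] 0.029665064307225864
[[  89.0544  129.0416    0.5118    0.3887   61.      274.     1323.    ]
 [ 221.874    35.6621    0.567     0.2944   27.       30.      651.    ]
 [ 318.1167   50.9842    0.5583    0.236    27.       30.      634.    ]
 [ 146.9141  133.908     0.5084    0.3508   25.       25.      489.    ]
 [ 240.3779  138.4217    0.5052    0.2886   25.       25.      479.    ]
 [ 314.9708  142.4062    0.5024    0.2385   25.       24.      480.    ]
 [ 319.7812  211.0156    0.4529    0.2356   23.       16.      256.    ]
 [ 236.872   217.2591    0.4483    0.2962   23.       21.      328.    ]]
(array([0.4485, 0.2355, 0.1177]), np.float64(0.00022259529566447163))
(array([0.4469, 0.2972, 0.1255]), np.float64(1.2203006476901926e-05))
```

View pics/w7.png

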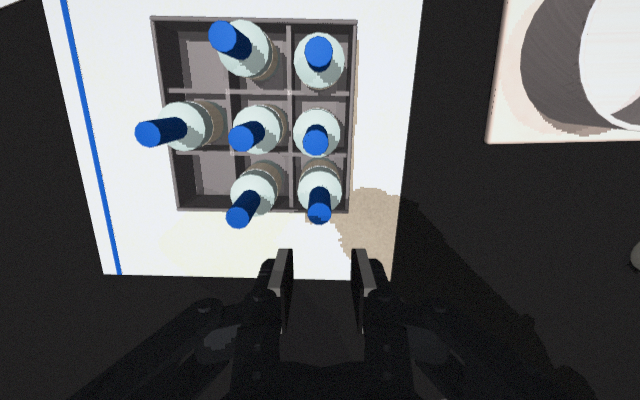

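```bash
python3 -m pendant '{"rotation":[[0,0,0],[0,0,0],[0,0,0],[0,0,0],[0,0,0],[0,0,0],[0,0,0],[0,0,0],[0,0,0],[0,0,0]],"travel":[[5,0,0.1],[9,0,0.1],[11.1,0,0.1],[11.1,0,0.1],[11.1,0,0.1],[11.1,0,0.1],[11.1,0,0.1],[7,0,0.1],[1,0,0.1],[-4,0,0.1]],"hand":[0.3,0.3,0.3,0.3,1,1,1,1,1,1]}'
python3 -m pendant '{"rotation":[[0,0,0],[0,0,0],[0,0,0],[0,0,0],[0,0,0],[0,0,0],[0,0,0],[0,0,0]],"travel":[[-1,2.5,5],[-1,5,10],[-1,7.5,15],[-1,10,20],[-1,12.4,26.3],[-1,12.4,26.3],[-1,12.4,26.3],[-1,12.4,26.3]],"hand":[1,1,1,1,1,1,1,1]}'
python3 - <<'E'
from h import *
W=snap("wrist","w8");keep(W,"w8");p,M,s=tool();print(p,s['gripper_width'],s['time'],s['contact_force'])
c=[.575,-.028]
for k in range(3):
    P=rimpts(W,c); q,e=circ(P); c=q[:2]
print(len(P),q,e)
E
```

```text
time: 10.2
tool_pos: [0.4502, 0.2373, 0.264]
tcp_rot: [0.5, 0.5, 0.5, -0.5]
contact_force: [1.1, -0.0, -2.0]
gripper_width: 0.017
time: 11.2
tool_pos: [0.5739, -0.0239, 0.2719]
tcp_rot: [0.5, 0.5, 0.501, -0.499]
contact_force: [0.1, 0.5, -1.8]
gripper_width: 0.017
[ 0.57394844 -0.0238871   0.27189138] 0.017124662086393565 11.25 [-0.8337439  -0.0320122  -1.21034888]
62 [ 0.57532696 -0.02841873  0.06569162] 0.0009915990662912736
```

View pics/w8.png

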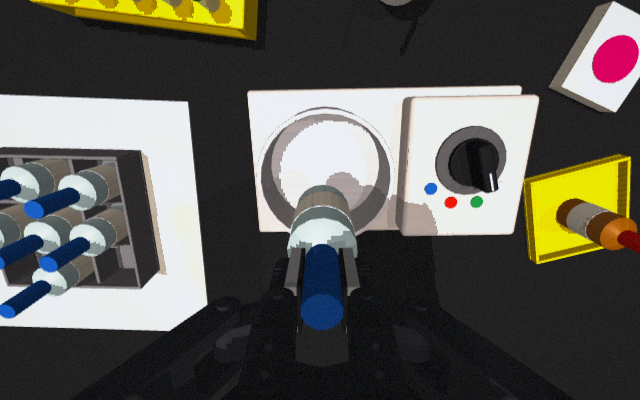

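Run:
```python
from h import *
for i in range(4):
    W=snap("wrist");p,M,s=tool();print(p,s['time'])
im=W['img'][225:335,280:370];cv2.imwrite("pics/w8z.png",cv2.resize(cv2.convertScaleAbs(im,alpha=1.6),None,fx=6,fy=6,interpolation=cv2.INTER_CUBIC))
for v in (322,):
  for r in (308,310,312): print(r,onz(W,v,r,p[2]+.019)-p)
```

```text
[ 0.57402201 -0.02407925  0.27184454] 11.3
[ 0.57410893 -0.02433394  0.27181375] 11.35
[ 0.57415378 -0.02462167  0.27174424] 11.4
[ 0.57420284 -0.02489201  0.27168361] 11.45
308 [ 0.00348992 -0.00106914  0.019     ]
310 [ 0.00255726 -0.00107127  0.019     ]
312 [ 0.00162001 -0.0010734   0.019     ]
```

View pics/w8z.png

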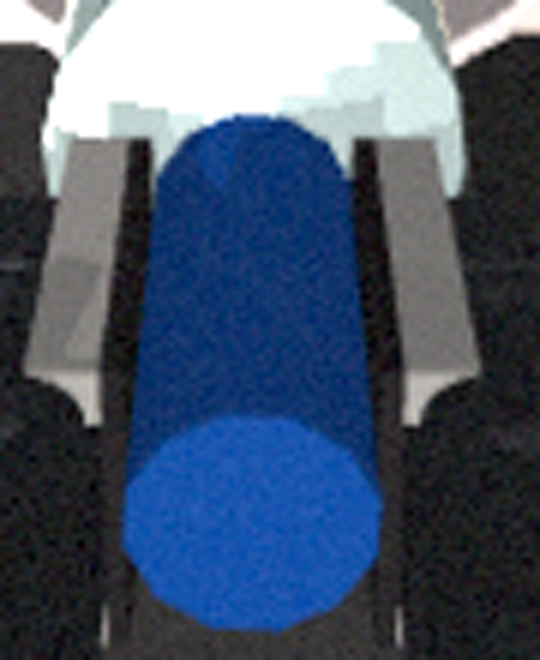

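```bash
python3 -m pendant '{"rotation":[[0,0,0],[0,0,0],[0,0,0],[0,0,0],[0,0,0],[0,0,0],[0,0,0]],"travel":[[2,0,0],[5,0,0],[8,0,0],[11,0,0],[13,0,0],[14,0,0],[14,0,0]],"hand":[1,1,1,1,1,1,1]}'
python3 - <<'E'
from h import *
p,M,s=tool();print(p,s['contact_force'],rel([.5735,-.0272,.126]))
E
```

```text
time: 12.32
tool_pos: [0.5742, -0.0256, 0.1312]
tcp_rot: [0.5, 0.5, 0.5, -0.5]
contact_force: [0.6, 0.0, -1.2]
gripper_width: 0.0168
[ 0.57423572 -0.02558254  0.13124747] [ 0.55931452  0.01106442 -1.16437877] [ 0.52 -0.07  0.16]
```

```bash
python3 -m pendant '{"rotation":[[0,0,0],[0,0,0],[0,0,0],[0,0,0],[0,0,0],[0,0,0],[0,0,0],[0,0,0],[0,0,0],[0,0,0]],"travel":[[0.3,0,0],[0.5,0,0],[0.5,0,0],[0.5,0,0],[0.5,0,0],[0.5,0,0],[-3,0,0],[-8,0,0],[-13,-3,0],[-16,-6,0]],"hand":[1,1,1,0.3,0.3,0.3,0.3,0.3,0.3,0.3]}'
python3 - <<'E'
from h import *
W=snap("wrist","w9");keep(W,"w9");p,M,s=tool();print(p,s['time'])
np.set_printoptions(suppress=True,precision=4)
print(caps(W,z=.145,vmin=170))
c=[.575,-.028]
for k in range(3):
    P=rimpts(W,c); q,e=circ(P); c=q[:2]
print(len(P),q,e)
E
```

```text
time: 13.58
tool_pos: [0.5143, -0.0254, 0.2937]
tcp_rot: [0.501, 0.501, 0.499, -0.499]
contact_force: [0.7, -0.7, 0.2]
gripper_width: 0.0299
[ 0.51182694 -0.02501262  0.29677998] 13.625
[[322.517  123.5263   0.5748  -0.0272  20.      20.     323.    ]
 [428.4732 132.7321   0.5672  -0.1175  12.      12.     112.    ]
 [ 33.4871 140.7786   0.5604   0.2211  20.      19.     271.    ]
 [ 47.8705 199.2857   0.5075   0.2235  18.      16.     224.    ]
 [  6.731  249.8246   0.4561   0.2776  15.      14.     171.    ]]
72 [ 0.5747 -0.0284  0.0655] 0.00015837430899163292
```

View pics/w9.png

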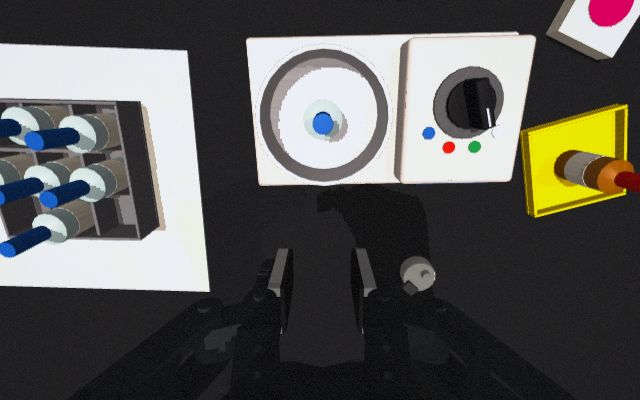

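```bash
python3 -m pendant '{"rotation":[[0,0,0],[0,0,0],[0,0,0],[0,0,0],[0,0,0],[0,0,0],[0,0,0],[0,0,0]],"travel":[[0,-2,-6],[0,-4,-12],[0,-6,-18],[0,-8,-24],[0,-9,-28],[0,-9,-28],[0,-9,-28],[0,-9,-28]],"hand":[0.3,0.3,0.3,0.3,0.3,0.3,0.3,0.3]}'
python3 - <<'E'
from h import *
W=snap("wrist","w10");p,M,s=tool();print(p,s['time'])
np.set_printoptions(suppress=True,precision=4)
print(caps(W,vmin=170))
E
```

```text
time: 14.62
tool_pos: [0.4251, 0.2527, 0.2913]
tcp_rot: [-0.499, -0.5, -0.499, 0.501]
contact_force: [-0.4, -0.1, -0.4]
gripper_width: 0.0301
[0.42507864 0.25278062 0.29130467] 14.675
[[139.7719 111.001    0.4953   0.4104  39.     233.     995.    ]
 [267.1587  17.6499   0.5668   0.2947  21.      24.     397.    ]
 [340.1414  29.801    0.558    0.2361  21.      24.     382.    ]
 [206.0906  95.0291   0.5083   0.3508  19.      21.     309.    ]
 [278.2476  98.6334   0.5052   0.2888  20.      20.     311.    ]
 [336.1757 102.1342   0.5022   0.2387  20.      21.     313.    ]
 [272.9492 163.957    0.448    0.2964  19.      17.     256.    ]]
```

View pics/w10.png

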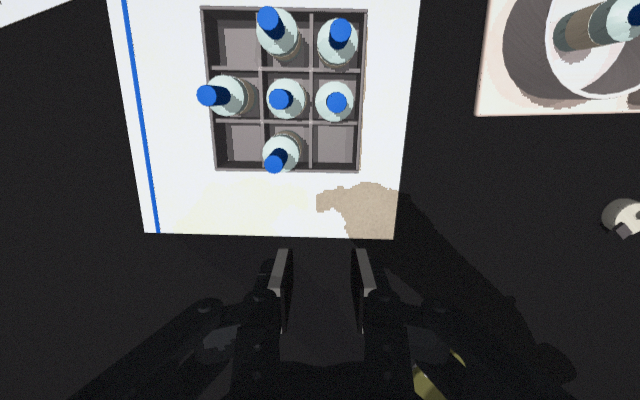

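```bash
python3 -m pendant '{"rotation":[[0,0,0],[0,0,0],[0,0,0],[0,0,0],[0,0,0],[0,0,0],[0,0,0],[0,0,0],[0,0,0],[0,0,0]],"travel":[[4,2.3,-4.5],[8,2.3,-4.5],[12,2.3,-4.5],[16,2.3,-4.5],[18.1,2.3,-4.5],[18.1,2.3,-4.5],[18.1,2.3,-4.5],[18.1,2.3,-4.5],[18.1,2.3,-4.5],[18.1,2.3,-4.5]],"hand":[0.3,0.3,0.3,0.3,0.3,0.3,1,1,1,1]}'
python3 -m pendant '{"rotation":[[0,0,0],[0,0,0],[0,0,0],[0,0,0],[0,0,0],[0,0,0],[0,0,0],[0,0,0],[0,0,0],[0,0,0]],"travel":[[-4,0,0],[-10,0,0],[-15,0,0],[-15,3,6],[-15,6,12],[-15,9,18],[-15,12,24],[-15,15,30],[-15,17,32.5],[-15,17,32.5]],"hand":[1,1,1,1,1,1,1,1,1,1]}'
python3 -m pendant '{"rotation":[[0,0,0],[0,0,0],[0,0,0]],"travel":[[0,0,0],[0,0,0],[0,0,0]],"hand":[1,1,1]}'
cat >> h.py <<'E'
def held(n):
    W=snap("wrist",n);p,M,s=tool();print(p,s['gripper_width'],s['time'],s['contact_force'].round(1))
    # bright cap top disc: brighter blue than the side
    h=cv2.cvtColor(W['img'],cv2.COLOR_BGR2HSV);sub=h[260:345,285:360]
    b=(sub[...,0]>100)&(sub[...,0]<125)&(sub[...,1]>140)
    t,_=cv2.threshold(sub[...,2][b].reshape(-1,1),0,255,cv2.THRESH_OTSU)
    m=(b&(sub[...,2]>t)).astype(np.uint8);m=cv2.morphologyEx(m,cv2.MORPH_OPEN,np.ones((5,5),np.uint8))
    k,l,st,c=cv2.connectedComponentsWithStats(m);i=1+st[1:,4].argmax()
    u=c[i]+[285,260];print("disc",u.round(1),st[i],"thr",t)
    print("cap-tcp",(onz(W,*u,p[2]+.019)-p).round(4))
    return W
E
python3 - <<'E'
from h import *
held("w11")
E
```

```text
time: 15.92
tool_pos: [0.4476, 0.2993, 0.1109]
tcp_rot: [0.5, 0.5, 0.5, -0.5]
contact_force: [0.1, -0.7, 2.4]
gripper_width: 0.0172
time: 17.18
tool_pos: [0.6188, -0.0319, 0.2593]
tcp_rot: [-0.498, -0.501, -0.497, 0.503]
contact_force: [-1.0, 0.1, -1.6]
gripper_width: 0.0174
time: 17.55
tool_pos: [0.617, -0.0245, 0.2609]
tcp_rot: [0.501, 0.5, 0.5, -0.499]
contact_force: [0.4, -0.3, -1.2]
gripper_width: 0.0168
[ 0.61713503 -0.02480566  0.26082151] 0.01711586691450242 17.6 [ 0.3  0.3 -1.4]
disc [321.4 312.9] [  16   36   42   35 1204] thr 87.0
cap-tcp [ 0.0012 -0.0008  0.019 ]
```

View pics/w11.png

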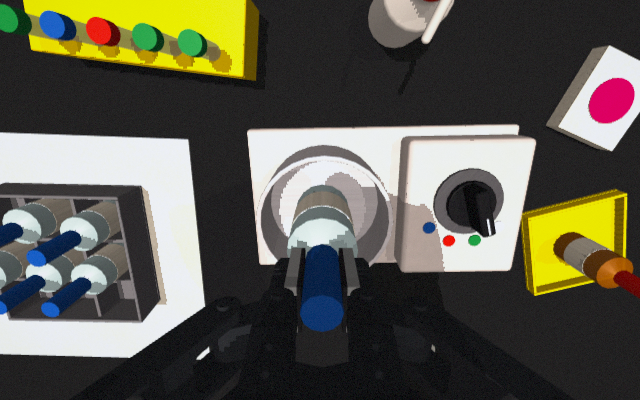

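```bash
python3 -m pendant '{"rotation":[[0,0,0],[0,0,0],[0,0,0],[0,0,0],[0,0,0],[0,0,0]],"travel":[[2,0,0.1],[4.5,0,0.1],[4.5,0,0.1],[4.5,0,0.1],[4.5,0,0.1],[4.5,0,0.1]],"hand":[1,1,1,1,1,1]}'
python3 - <<'E'
from h import *
p,M,s=tool();print(p,s['contact_force'],M.round(3).tolist(),rel([.6165,-.0274,.126]))
E
```

```text
time: 18.35
tool_pos: [0.6177, -0.0267, 0.2163]
tcp_rot: [0.5, 0.5, 0.5, -0.5]
contact_force: [-0.1, 0.1, -0.9]
gripper_width: 0.017
[ 0.61765849 -0.02674057  0.21626605] [-0.09564466  0.08963656 -0.8972915 ] [[0.001, 1.0, -0.0], [-0.0, -0.0, -1.0], [-1.0, 0.001, 0.0]] [ 9.03 -0.13  0.07]
```

```bash
python3 -m pendant '{"rotation":[[0,0,0],[0,0,0],[0,0,0],[0,0,0],[0,0,0],[0,0,0],[0,0,0]],"travel":[[1.5,-0.1,0],[3.5,-0.1,0],[5.5,-0.1,0],[7.5,-0.1,0],[8.5,-0.1,0],[9,-0.1,0],[9,-0.1,0]],"hand":[1,1,1,1,1,1,1]}'
python3 - <<'E'
from h import *
held("w12")
E
```

```text
time: 19.23
tool_pos: [0.6165, -0.0272, 0.1269]
tcp_rot: [0.5, 0.5, 0.499, -0.5]
contact_force: [-2.7, -2.4, 8.7]
gripper_width: 0.017
[ 0.61647974 -0.02715354  0.12691336] 0.01706719202144424 19.275 [-3.2 -1.2  8.7]
disc [321.5 313. ] [  16   35   42   37 1230] thr 87.0
cap-tcp [ 0.0013 -0.0011  0.019 ]
```

View pics/w12.png

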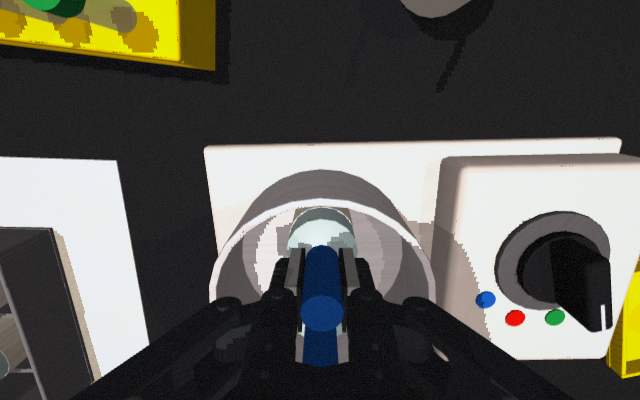

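```bash
cat >> h.py <<'E'
def well(n):
    np.set_printoptions(suppress=True,precision=4)
    W=snap("wrist",n);p,M,s=tool();print(p,s['time'])
    c=caps(W,z=.145,vmin=150);c=c[np.hypot(c[:,2]-.5747,c[:,3]+.0284)<.06];
    for r in c: print("cap",r[:4].round(4),"rel well mm",((r[2:4]-[.5747,-.0284])*1000).round(1),r[4:])
    D=[np.hypot(*(a[2:4]-b[2:4]))*1000 for i,a in enumerate(c) for b in c[:i]];print("dists",np.round(sorted(D),1)[:12])
def crate(n):
    np.set_printoptions(suppress=True,precision=4)
    W=snap("wrist",n);p,M,s=tool();print(p,s['time'])
    c=caps(W,vmin=150);c=c[(c[:,6]<600)];print(c[:,[0,1,2,3,6]])
E
python3 -m pendant '{"rotation":[[0,0,0],[0,0,0],[0,0,0],[0,0,0],[0,0,0],[0,0,0],[0,0,0],[0,0,0],[0,0,0],[0,0,0]],"travel":[[0,0,0],[0,0,0],[0,0,0],[-3,0,0],[-8,0,0],[-13,-2,0],[-17,-6,0],[-17,-10.5,0],[-17,-10.5,0],[-17,-10.5,0]],"hand":[0.3,0.3,0.3,0.3,0.3,0.3,0.3,0.3,0.3,0.3]}'
python3 -c 'from h import *; well("w13")'
python3 -m pendant '{"rotation":[[0,0,0],[0,0,0],[0,0,0],[0,0,0],[0,0,0],[0,0,0],[0,0,0],[0,0,0]],"travel":[[0,-2,-6],[0,-4,-12],[0,-6,-18],[0,-8,-24],[0,-9,-28],[0,-9,-28],[0,-9,-28],[0,-9,-28]],"hand":[0.3,0.3,0.3,0.3,0.3,0.3,0.3,0.3]}'
python3 -c 'from h import *; crate("w14")'
```

```text
time: 20.52
tool_pos: [0.5119, -0.027, 0.2957]
tcp_rot: [0.5, 0.5, 0.5, -0.5]
contact_force: [0.6, -0.3, 0.8]
gripper_width: 0.0299
[ 0.5122 -0.027   0.2954] 20.575
cap [321.5262  67.4843   0.616   -0.0281] rel well mm [41.3  0.3] [ 22.  24. 382.]
cap [320.5382 120.2049   0.5748  -0.0273] rel well mm [0.1 1.1] [ 20.  21. 327.]
dists [41.2]
time: 21.58
tool_pos: [0.4223, 0.252, 0.2951]
tcp_rot: [-0.499, -0.5, -0.499, 0.501]
contact_force: [0.2, -1.3, -0.6]
gripper_width: 0.03
[0.4223 0.252  0.2952] 21.625
[[267.0585  15.028    0.5667   0.2946 393.    ]
 [339.1901  26.8724   0.558    0.236  384.    ]
 [206.5903  91.5516   0.5084   0.3506 310.    ]
 [278.0609  95.3462   0.5051   0.2886 312.    ]
 [335.2516  98.6      0.5023   0.2386 310.    ]]
```

View pics/w13.png

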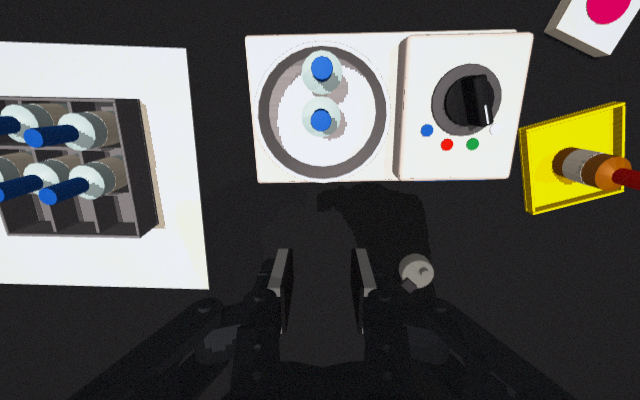

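View pics/w14.png

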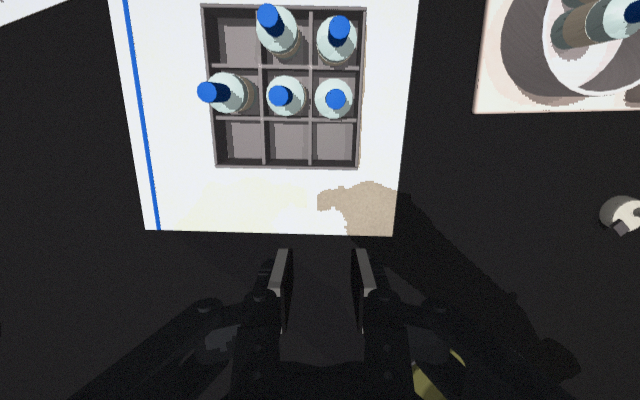

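```bash
python3 -m pendant '{"rotation":[[0,0,0],[0,0,0],[0,0,0],[0,0,0],[0,0,0],[0,0,0],[0,0,0],[0,0,0],[0,0,0],[0,0,0]],"travel":[[4,6,1.2],[8,8,1.2],[12,8,1.2],[16,8,1.2],[18.4,8,1.2],[18.4,8,1.2],[18.4,8,1.2],[18.4,8,1.2],[18.4,8,1.2],[18.4,8,1.2]],"hand":[0.3,0.3,0.3,0.3,0.3,0.3,1,1,1,1]}'
python3 -m pendant '{"rotation":[[0,0,0],[0,0,0],[0,0,0],[0,0,0],[0,0,0],[0,0,0],[0,0,0],[0,0,0],[0,0,0],[0,0,0]],"travel":[[-4,0,0],[-10,0,0],[-15,0,0],[-15,1,6],[-15,2,12],[-15,2.9,18],[-15,2.9,23],[-15,2.9,26.7],[-15,2.9,26.7],[-15,2.9,26.7]],"hand":[1,1,1,1,1,1,1,1,1,1]}'
python3 -m pendant '{"rotation":[[0,0,0],[0,0,0],[0,0,0],[0,0,0],[0,0,0],[0,0,0]],"travel":[[2,0,0],[4,0,0],[4.5,0,0],[4.5,0,0],[4.5,0,0],[4.5,0,0]],"hand":[1,1,1,1,1,1]}'
python3 - <<'E'
from h import *
held("w15");print(rel([.531,-.0270,.127]))
E
```

```text
time: 22.88
tool_pos: [0.5016, 0.2413, 0.112]
tcp_rot: [0.5, 0.5, 0.5, -0.5]
contact_force: [-0.6, -1.6, 1.5]
gripper_width: 0.0167
time: 24.12
tool_pos: [0.5303, -0.025, 0.2616]
tcp_rot: [0.5, 0.5, 0.5, -0.5]
contact_force: [-0.3, 0.8, -0.2]
gripper_width: 0.0167
time: 24.88
tool_pos: [0.5307, -0.0257, 0.2171]
tcp_rot: [0.5, 0.5, 0.5, -0.5]
contact_force: [-0.1, -0.3, -1.8]
gripper_width: 0.017
[ 0.530605   -0.02573684  0.21697871] 0.017288641368087266 24.925 [-0.9  0.2 -2.2]
disc [321.4 310.2] [  16   33   42   36 1199] thr 87.0
cap-tcp [ 0.0025 -0.001   0.019 ]
[9.   0.03 0.13]
```

View pics/w15.png

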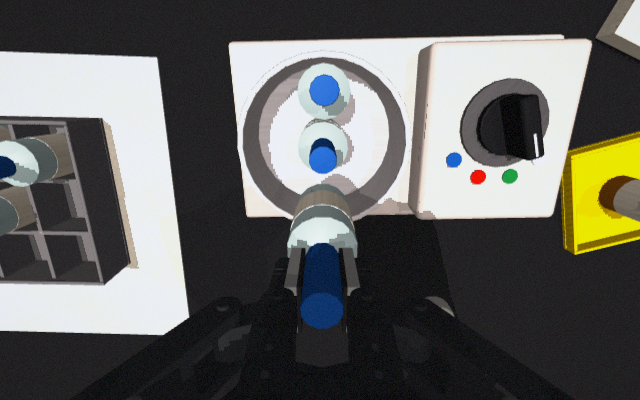

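```bash
python3 -m pendant '{"rotation":[[0,0,0],[0,0,0],[0,0,0],[0,0,0],[0,0,0],[0,0,0],[0,0,0]],"travel":[[1.5,0,0.1],[3.5,0,0.1],[5.5,0,0.1],[7.5,0,0.1],[8.5,0,0.1],[9,0,0.1],[9,0,0.1]],"hand":[1,1,1,1,1,1,1]}'
```

```text
time: 25.8
tool_pos: [0.5309, -0.0267, 0.1278]
tcp_rot: [0.501, 0.5, 0.499, -0.5]
contact_force: [-3.2, -0.7, 8.7]
gripper_width: 0.017
```

```bash
python3 -m pendant '{"rotation":[[0,0,0],[0,0,0],[0,0,0],[0,0,0],[0,0,0],[0,0,0],[0,0,0],[0,0,0],[0,0,0],[0,0,0]],"travel":[[0,0,0],[0,0,0],[0,0,0],[-3,0,0],[-8,0,0],[-13,0,0],[-17,-2,0],[-17,-4,0],[-17,-4,0],[-17,-4,0]],"hand":[0.3,0.3,0.3,0.3,0.3,0.3,0.3,0.3,0.3,0.3]}'
python3 -c 'from h import *; well("w16")'
python3 -m pendant '{"rotation":[[0,0,0],[0,0,0],[0,0,0],[0,0,0],[0,0,0],[0,0,0],[0,0,0],[0,0,0]],"travel":[[0,-2,-6],[0,-4,-12],[0,-6,-18],[0,-7,-24],[0,-7,-28],[0,-7,-28],[0,-7,-28],[0,-7,-28]],"hand":[0.3,0.3,0.3,0.3,0.3,0.3,0.3,0.3]}'
python3 -c 'from h import *; crate("w17")'
```

```text
time: 27.05
tool_pos: [0.4907, -0.027, 0.2962]
tcp_rot: [-0.5, -0.5, -0.5, 0.5]
contact_force: [0.3, 0.3, 0.3]
gripper_width: 0.0297
[ 0.4908 -0.0269  0.296 ] 27.1
cap [321.5254  38.0073   0.616   -0.0281] rel well mm [41.3  0.3] [ 22.  25. 413.]
cap [320.513   93.7681   0.5746  -0.0272] rel well mm [-0.1  1.2] [ 20.  22. 345.]
cap [321.9561 147.8311   0.5301  -0.0284] rel well mm [-44.6  -0. ] [ 19.  19. 296.]
dists [41.3 44.6 85.9]
time: 28.1
tool_pos: [0.4209, 0.2519, 0.2961]
tcp_rot: [-0.499, -0.5, -0.499, 0.501]
contact_force: [-1.0, -0.1, 0.1]
gripper_width: 0.0297
[0.421  0.2519 0.2963] 28.15
[[267.1345  13.3096   0.5668   0.2946 394.    ]
 [339.0735  25.1995   0.5581   0.2361 381.    ]
 [206.6527  89.9807   0.5083   0.3508 311.    ]
 [278.0617  93.5519   0.5052   0.2886 308.    ]]
```

View pics/w16.png

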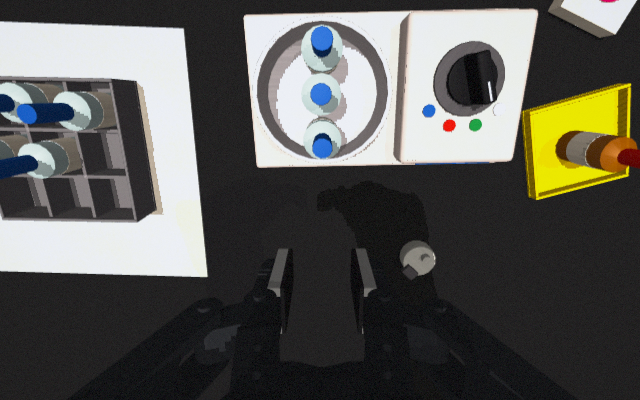

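View pics/w17.png

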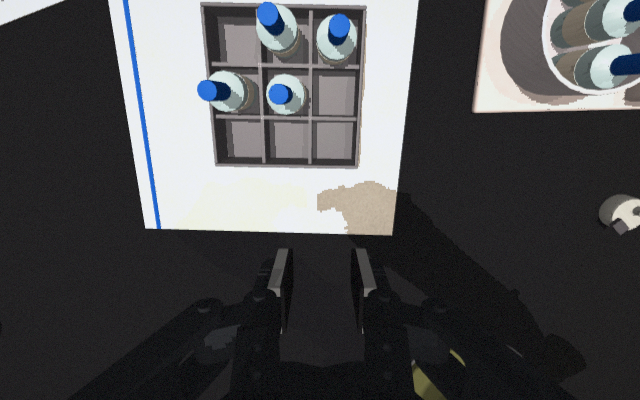

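```bash
python3 -m pendant '{"rotation":[[0,0,0],[0,0,0],[0,0,0],[0,0,0],[0,0,0],[0,0,0],[0,0,0],[0,0,0],[0,0,0],[0,0,0]],"travel":[[4,6,-3.8],[8,8.4,-3.8],[12,8.4,-3.8],[16,8.4,-3.8],[18.5,8.4,-3.8],[18.5,8.4,-3.8],[18.5,8.4,-3.8],[18.5,8.4,-3.8],[18.5,8.4,-3.8],[18.5,8.4,-3.8]],"hand":[0.3,0.3,0.3,0.3,0.3,0.3,1,1,1,1]}'
python3 -m pendant '{"rotation":[[0,0,0],[0,0,0],[0,0,0],[0,0,0],[0,0,0],[0,0,0],[0,0,0],[0,0,0],[0,0,0],[0,0,0]],"travel":[[-4,0,0],[-10,0,0],[-15,0,0],[-15,2,6],[-15,4,12],[-15,6,18],[-15,8,24],[-15,9.1,27.9],[-15,9.1,27.9],[-15,9.1,27.9]],"hand":[1,1,1,1,1,1,1,1,1,1]}'
python3 -m pendant '{"rotation":[[0,0,0],[0,0,0],[0,0,0],[0,0,0],[0,0,0],[0,0,0],[0,0,0],[0,0,0]],"travel":[[2,0,0],[4,0,0],[4.5,0,0],[4.5,0,0],[4.5,0,0],[4.5,0,0],[4.5,0,0],[4.5,0,0]],"hand":[1,1,1,1,1,1,1,1]}'
python3 - <<'E'
from h import *
held("w18");print(rel([.5962,.0112,.127]))
E
```

```text
time: 29.4
tool_pos: [0.5047, 0.2913, 0.1121]
tcp_rot: [0.5, 0.5, 0.5, -0.5]
contact_force: [0.1, -0.6, 2.3]
gripper_width: 0.017
time: 30.65
tool_pos: [0.5951, 0.0129, 0.2615]
tcp_rot: [0.5, 0.5, 0.5, -0.5]
contact_force: [-0.1, 0.8, -1.8]
gripper_width: 0.0167
time: 31.65
tool_pos: [0.5954, 0.0121, 0.2166]
tcp_rot: [0.5, 0.5, 0.5, -0.5]
contact_force: [0.4, 0.3, -1.4]
gripper_width: 0.0174
[0.59539335 0.01212486 0.21656379] 0.01694156387005988 31.7 [ 0.2 -0.2 -1.4]
disc [321.4 310.1] [  16   33   42   35 1193] thr 87.0
cap-tcp [ 0.0026 -0.0011  0.019 ]
[8.96 0.08 0.09]
```

View pics/w18.png

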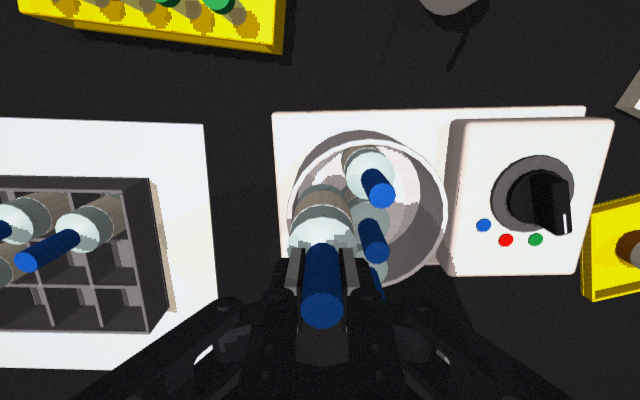

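```bash
python3 -m pendant '{"rotation":[[0,0,0],[0,0,0],[0,0,0],[0,0,0],[0,0,0],[0,0,0],[0,0,0]],"travel":[[1.5,0,0.1],[3.5,0,0.1],[5.5,0,0.1],[7.5,0,0.1],[8.5,0,0.1],[8.9,0,0.1],[8.9,0,0.1]],"hand":[1,1,1,1,1,1,1]}'
```

```text
time: 32.58
tool_pos: [0.5957, 0.0112, 0.1282]
tcp_rot: [0.5, 0.5, 0.5, -0.5]
contact_force: [-1.5, -0.2, 2.6]
gripper_width: 0.0171
```

```bash
python3 -m pendant '{"rotation":[[0,0,0],[0,0,0],[0,0,0],[0,0,0],[0,0,0],[0,0,0],[0,0,0],[0,0,0],[0,0,0],[0,0,0]],"travel":[[0,0,0],[0,0,0],[0,0,0],[-3,0,0],[-8,0,0],[-13,-3,1],[-17,-7,3],[-17,-10.5,3.8],[-17,-10.5,3.8],[-17,-10.5,3.8]],"hand":[0.3,0.3,0.3,0.3,0.3,0.3,0.3,0.3,0.3,0.3]}'
python3 -c 'from h import *; well("w19")'
python3 -m pendant '{"rotation":[[0,0,0],[0,0,0],[0,0,0],[0,0,0],[0,0,0],[0,0,0],[0,0,0],[0,0,0]],"travel":[[0,-2,-6],[0,-4,-12],[0,-6,-18],[0,-7,-24],[0,-7,-28],[0,-7,-28],[0,-7,-28],[0,-7,-28]],"hand":[0.3,0.3,0.3,0.3,0.3,0.3,0.3,0.3]}'
python3 -c 'from h import *; crate("w20")'
```

```text
time: 33.83
tool_pos: [0.4908, -0.0269, 0.2976]
tcp_rot: [0.5, 0.5, 0.5, -0.5]
contact_force: [0.2, 1.0, 0.1]
gripper_width: 0.03
[ 0.491  -0.0266  0.2974] 33.875
cap [321.6782  38.8342   0.6159  -0.0281] rel well mm [41.2  0.3] [ 22.  24. 404.]
cap [275.1402  66.3747   0.5959   0.0096] rel well mm [21.2 38. ] [ 21.  22. 371.]
cap [320.6093  94.0816   0.5747  -0.0272] rel well mm [-0.   1.2] [ 21.  21. 343.]
cap [322.1054 147.9286   0.53    -0.0284] rel well mm [-44.7  -0. ] [ 19.  19. 294.]
dists [41.2 42.5 42.7 44.7 76.1 85.9]
time: 34.88
tool_pos: [0.4209, 0.2521, 0.2971]
tcp_rot: [-0.499, -0.5, -0.5, 0.501]
contact_force: [0.3, -0.6, -0.2]
gripper_width: 0.0296
[0.4209 0.2521 0.2973] 34.925
[[267.7385  13.6359   0.5667   0.2946 390.    ]
 [339.3475  25.4377   0.5581   0.2361 377.    ]
 [207.4097  89.9161   0.5083   0.3507 310.    ]]
```

View pics/w19.png

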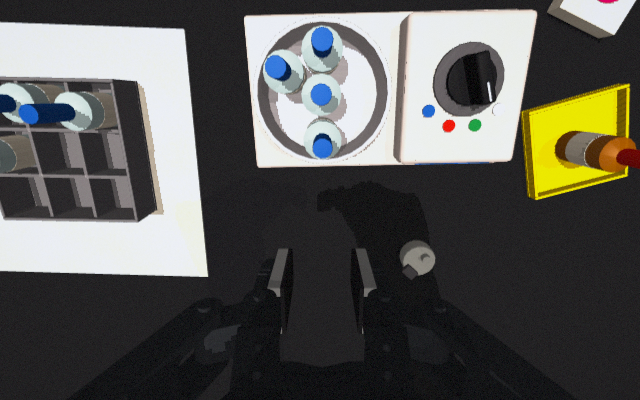

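View pics/w20.png

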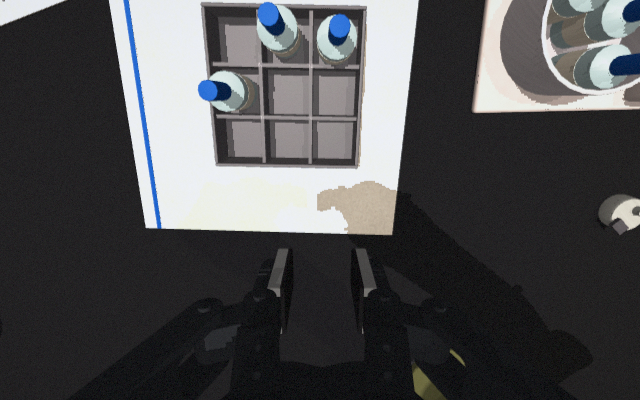

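```bash
python3 -m pendant '{"rotation":[[0,0,0],[0,0,0],[0,0,0],[0,0,0],[0,0,0],[0,0,0],[0,0,0],[0,0,0],[0,0,0],[0,0,0]],"travel":[[3,4,-5],[6,8.7,-10],[11,8.7,-10],[16,8.7,-10],[18.6,8.7,-10],[18.6,8.7,-10],[18.6,8.7,-10],[18.6,8.7,-10],[18.6,8.7,-10],[18.6,8.7,-10]],"hand":[0.3,0.3,0.3,0.3,0.3,0.3,1,1,1,1]}'
python3 -m pendant '{"rotation":[[0,0,0],[0,0,0],[0,0,0],[0,0,0],[0,0,0],[0,0,0],[0,0,0],[0,0,0],[0,0,0],[0,0,0]],"travel":[[-4,0,0],[-10,0,0],[-15,0,0],[-15,1,6],[-15,2,12],[-15,3,18],[-15,4,24],[-15,4.4,30],[-15,4.4,34.1],[-15,4.4,34.1]],"hand":[1,1,1,1,1,1,1,1,1,1]}'
python3 -m pendant '{"rotation":[[0,0,0],[0,0,0],[0,0,0],[0,0,0],[0,0,0],[0,0,0],[0,0,0],[0,0,0]],"travel":[[0,0,0],[2,0,0],[4.5,0,0],[4.5,0,0],[4.5,0,0],[4.5,0,0],[4.5,0,0],[4.5,0,0]],"hand":[1,1,1,1,1,1,1,1]}'
python3 - <<'E'
from h import *
held("w21");print(rel([.5524,.0111,.127]))
E
```

```text
time: 36.17
tool_pos: [0.5078, 0.3533, 0.1123]
tcp_rot: [0.5, 0.501, 0.5, -0.5]
contact_force: [-0.3, -1.8, 3.0]
gripper_width: 0.0169
time: 37.42
tool_pos: [0.5514, 0.0075, 0.261]
tcp_rot: [-0.499, -0.501, -0.498, 0.503]
contact_force: [0.4, 0.7, -0.6]
gripper_width: 0.0174
time: 38.42
tool_pos: [0.5515, 0.0121, 0.2168]
tcp_rot: [0.5, 0.5, 0.5, -0.5]
contact_force: [-0.0, -0.6, -0.5]
gripper_width: 0.0168
[0.55144065 0.01216503 0.21672293] 0.016825957928830623 38.475 [ 0.3  0.5 -0.9]
disc [321.4 310. ] [  16   33   42   35 1187] thr 87.0
cap-tcp [ 0.0026 -0.0011  0.019 ]
[8.97 0.09 0.11]
```

View pics/w21.png

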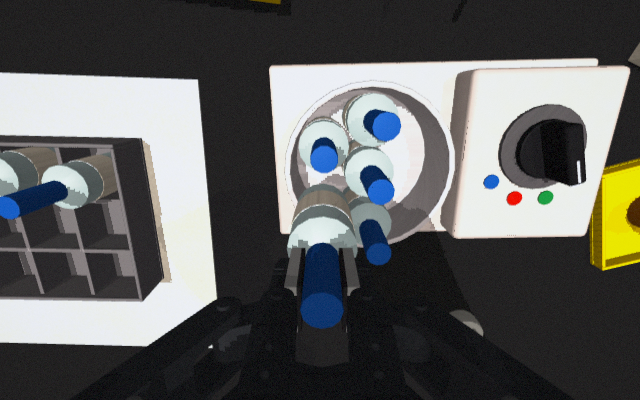

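```bash
python3 -m pendant '{"rotation":[[0,0,0],[0,0,0],[0,0,0],[0,0,0],[0,0,0],[0,0,0],[0,0,0],[0,0,0]],"travel":[[0.5,0.1,0.1],[1.5,0.1,0.1],[3.5,0.1,0.1],[5.5,0.1,0.1],[7.5,0.1,0.1],[8.5,0.1,0.1],[8.9,0.1,0.1],[8.9,0.1,0.1]],"hand":[1,1,1,1,1,1,1,1]}'
```

```text
time: 39.48
tool_pos: [0.5522, 0.0112, 0.1283]
tcp_rot: [-0.5, -0.5, -0.5, 0.5]
contact_force: [-2.3, -0.8, 7.0]
gripper_width: 0.017
```

```bash
python3 -m pendant '{"rotation":[[0,0,0],[0,0,0],[0,0,0],[0,0,0],[0,0,0],[0,0,0],[0,0,0],[0,0,0],[0,0,0],[0,0,0]],"travel":[[0,0,0],[0,0,0],[0,0,0],[-3,0,0],[-8,0,0],[-13,-2,1],[-17,-4,3],[-17,-6.2,3.8],[-17,-6.2,3.8],[-17,-6.2,3.8]],"hand":[0.3,0.3,0.3,0.3,0.3,0.3,0.3,0.3,0.3,0.3]}'
python3 -c 'from h import *; well("w22")'
python3 -m pendant '{"rotation":[[0,0,0],[0,0,0],[0,0,0],[0,0,0],[0,0,0],[0,0,0],[0,0,0],[0,0,0]],"travel":[[0,-1,-6],[0,-1,-12],[0,-1,-18],[0,-1,-24],[0,-1,-28],[0,-1,-28],[0,-1,-28],[0,-1,-28]],"hand":[0.3,0.3,0.3,0.3,0.3,0.3,0.3,0.3]}'
python3 -c 'from h import *; crate("w23")'
```

```text
time: 40.72
tool_pos: [0.4908, -0.0267, 0.2973]
tcp_rot: [0.5, 0.5, 0.5, -0.5]
contact_force: [0.6, -0.8, -0.6]
gripper_width: 0.0301
[ 0.4909 -0.0265  0.2972] 40.775
cap [322.0711  38.5392   0.6159  -0.0281] rel well mm [41.2  0.3] [ 22.  24. 408.]
cap [275.3904  66.0642   0.596    0.0096] rel well mm [21.3 38. ] [ 21.  23. 374.]
cap [321.0115  93.9713   0.5746  -0.0272] rel well mm [-0.1  1.2] [ 21.  21. 348.]
cap [277.6894 121.059    0.5528   0.0097] rel well mm [-21.9  38.1] [ 20.  21. 322.]
cap [322.4092 147.8713   0.53    -0.0284] rel well mm [-44.7  -0. ] [ 20.  19. 303.]
dists [41.3 42.6 42.7 42.9 43.2 44.5 44.7 73.6 76.2 85.9]
time: 41.78
tool_pos: [0.4809, 0.2519, 0.2971]
tcp_rot: [-0.5, -0.5, -0.499, 0.501]
contact_force: [-1.0, -0.3, -0.8]
gripper_width: 0.0302
[0.4809 0.2519 0.2973] 41.825
[[622.9567  51.8117   0.5979  -0.0037 393.    ]
 [271.4647  91.4776   0.5669   0.2945 312.    ]
 [338.0066 101.6721   0.5583   0.2361 305.    ]
 [607.0781 108.2372   0.5523  -0.0036 333.    ]
 [636.8734 137.6962   0.5263  -0.0385  79.    ]]
```

View pics/w22.png

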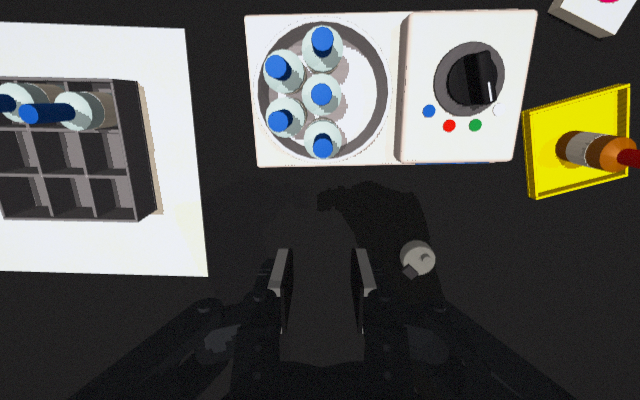

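View pics/w23.png

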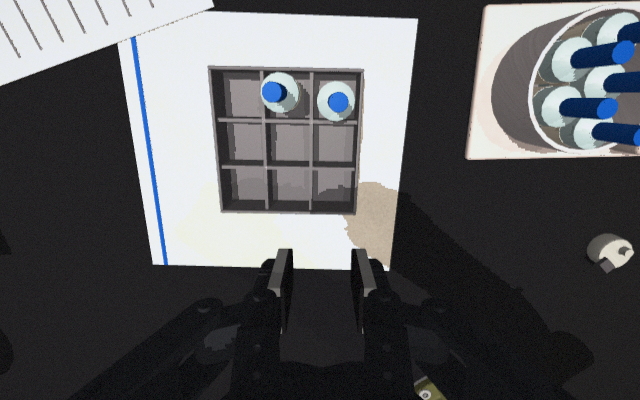

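```bash
python3 -m pendant '{"rotation":[[0,0,0],[0,0,0],[0,0,0],[0,0,0],[0,0,0],[0,0,0],[0,0,0],[0,0,0],[0,0,0],[0,0,0]],"travel":[[4,4,1.5],[8,7.7,1.5],[12,7.7,1.5],[16,7.7,1.5],[18.6,7.7,1.5],[18.6,7.7,1.5],[18.6,7.7,1.5],[18.6,7.7,1.5],[18.6,7.7,1.5],[18.6,7.7,1.5]],"hand":[0.3,0.3,0.3,0.3,0.3,0.3,1,1,1,1]}'
python3 -m pendant '{"rotation":[[0,0,0],[0,0,0],[0,0,0],[0,0,0],[0,0,0],[0,0,0],[0,0,0],[0,0,0],[0,0,0],[0,0,0]],"travel":[[-4,0,0],[-10,0,0],[-15,0,0],[-15,1,6],[-15,2,12],[-15,3,18],[-15,3.7,24],[-15,3.7,28],[-15,3.7,30.2],[-15,3.7,30.2]],"hand":[1,1,1,1,1,1,1,1,1,1]}'
python3 -m pendant '{"rotation":[[0,0,0],[0,0,0],[0,0,0],[0,0,0],[0,0,0],[0,0,0],[0,0,0],[0,0,0]],"travel":[[0,0,0],[2,0,0],[4.5,0,0],[4.5,0,0],[4.5,0,0],[4.5,0,0],[4.5,0,0],[4.5,0,0]],"hand":[1,1,1,1,1,1,1,1]}'
python3 - <<'E'
from h import *
held("w24");print(rel([.5949,-.0647,.128]))
E
```

```text
time: 43.08
tool_pos: [0.5578, 0.2383, 0.1122]
tcp_rot: [0.5, 0.5, 0.5, -0.5]
contact_force: [0.4, -0.8, 3.4]
gripper_width: 0.017
time: 44.32
tool_pos: [0.5943, -0.0649, 0.2613]
tcp_rot: [-0.499, -0.501, -0.499, 0.501]
contact_force: [-0.1, 0.3, -1.8]
gripper_width: 0.0168
time: 45.32
tool_pos: [0.5945, -0.0639, 0.2168]
tcp_rot: [0.5, 0.5, 0.5, -0.5]
contact_force: [0.8, 0.3, -1.9]
gripper_width: 0.0169
[ 0.59441655 -0.06392495  0.21672433] 0.016844186046242254 45.375 [-0.2  0.7 -1.2]
disc [321.5 309.7] [  16   32   42   36 1195] thr 87.0
cap-tcp [ 0.0027 -0.0011  0.019 ]
[8.87 0.05 0.08]
```

View pics/w24.png

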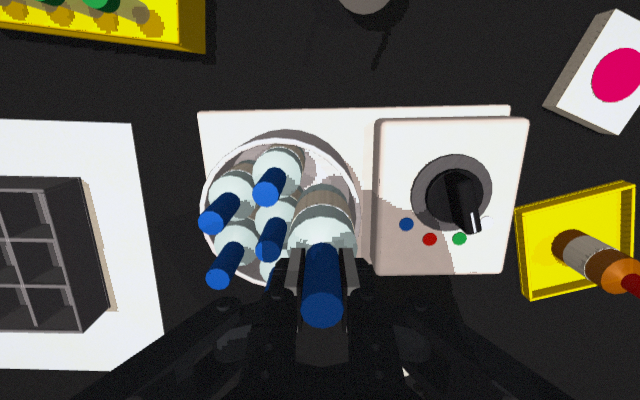

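```bash
python3 -m pendant '{"rotation":[[0,0,0],[0,0,0],[0,0,0],[0,0,0],[0,0,0],[0,0,0],[0,0,0],[0,0,0]],"travel":[[0.5,0,0.1],[1.5,0,0.1],[3.5,0,0.1],[5.5,0,0.1],[7.5,0,0.1],[8.5,0,0.1],[8.9,0,0.1],[8.9,0,0.1]],"hand":[1,1,1,1,1,1,1,1]}'
```

```text
time: 46.38
tool_pos: [0.5947, -0.0647, 0.1282]
tcp_rot: [0.5, 0.5, 0.5, -0.5]
contact_force: [-1.3, -0.2, 2.8]
gripper_width: 0.0172
```

```bash
python3 -m pendant '{"rotation":[[0,0,0],[0,0,0],[0,0,0],[0,0,0],[0,0,0],[0,0,0],[0,0,0],[0,0,0],[0,0,0],[0,0,0]],"travel":[[0,0,0],[0,0,0],[0,0,0],[-3,0,0],[-8,0,0],[-13,-3,-1],[-17,-7,-3],[-17,-10.5,-3.8],[-17,-10.5,-3.8],[-17,-10.5,-3.8]],"hand":[0.3,0.3,0.3,0.3,0.3,0.3,0.3,0.3,0.3,0.3]}'
python3 -c 'from h import *; well("w25")'
python3 -m pendant '{"rotation":[[0,0,0],[0,0,0],[0,0,0],[0,0,0],[0,0,0],[0,0,0],[0,0,0],[0,0,0]],"travel":[[0,-1,-6],[0,-1,-12],[0,-1,-18],[0,-1,-24],[0,-1,-28],[0,-1,-28],[0,-1,-28],[0,-1,-28]],"hand":[0.3,0.3,0.3,0.3,0.3,0.3,0.3,0.3]}'
python3 -c 'from h import *; crate("w26")'
```

```text
time: 47.62
tool_pos: [0.4899, -0.0274, 0.2975]
tcp_rot: [0.5, 0.5, 0.499, -0.5]
contact_force: [-0.3, 0.7, -0.1]
gripper_width: 0.03
[ 0.4901 -0.0274  0.2973] 47.675
cap [320.9039  37.4286   0.6159  -0.0281] rel well mm [41.2  0.3] [ 22.  24. 406.]
cap [274.2933  64.9733   0.5959   0.0096] rel well mm [21.2 38. ] [ 21.  23. 375.]
cap [367.7347  65.9841   0.5951  -0.066 ] rel well mm [ 20.4 -37.6] [ 21.  23. 377.]
cap [319.9769  92.8646   0.5746  -0.0273] rel well mm [-0.1  1.1] [ 21.  21. 347.]
cap [276.6988 120.059    0.5527   0.0097] rel well mm [-22.   38.1] [ 20.  21. 322.]
cap [321.5116 146.8306   0.53    -0.0285] rel well mm [-44.7  -0.1] [ 20.  19. 301.]
dists [41.3 42.6 42.7 42.9 43.2 43.2 43.8 44.5 44.7 73.6 75.2 75.6]
time: 48.68
tool_pos: [0.4801, 0.2517, 0.297]
tcp_rot: [-0.499, -0.5, -0.499, 0.501]
contact_force: [0.0, -0.3, 1.0]
gripper_width: 0.0294
[0.4801 0.2518 0.2972] 48.725
[[622.995   50.5276   0.5979  -0.0037 398.    ]
 [271.1603  90.4615   0.567    0.2945 312.    ]
 [607.0383 107.1681   0.5522  -0.0036 339.    ]
 [636.9615 136.7179   0.5262  -0.0385  78.    ]]
```

View pics/w25.png

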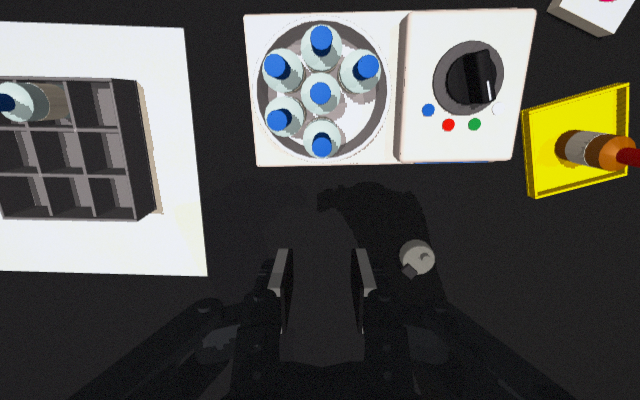

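View pics/w26.png

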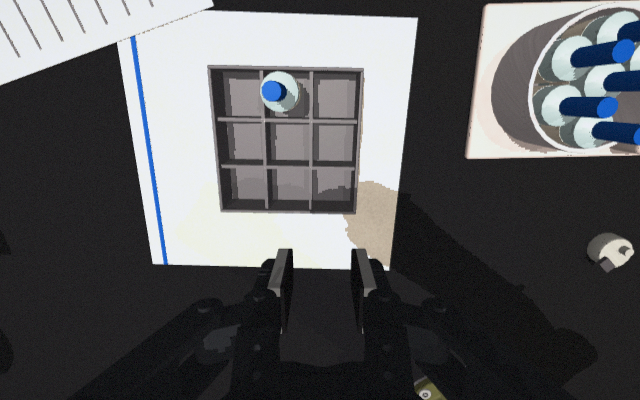

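```bash
python3 -m pendant '{"rotation":[[0,0,0],[0,0,0],[0,0,0],[0,0,0],[0,0,0],[0,0,0],[0,0,0],[0,0,0],[0,0,0],[0,0,0]],"travel":[[4,4,-2],[8,8.7,-4.4],[12,8.7,-4.4],[16,8.7,-4.4],[18.6,8.7,-4.4],[18.6,8.7,-4.4],[18.6,8.7,-4.4],[18.6,8.7,-4.4],[18.6,8.7,-4.4],[18.6,8.7,-4.4]],"hand":[0.3,0.3,0.3,0.3,0.3,0.3,1,1,1,1]}'
python3 -m pendant '{"rotation":[[0,0,0],[0,0,0],[0,0,0],[0,0,0],[0,0,0],[0,0,0],[0,0,0],[0,0,0],[0,0,0],[0,0,0]],"travel":[[-4,0,0],[-10,0,0],[-15,0,0],[-15,0,6],[-15,0,12],[-15,-1,18],[-15,-1.5,24],[-15,-1.5,30],[-15,-1.5,36],[-15,-1.5,36]],"hand":[1,1,1,1,1,1,1,1,1,1]}'
python3 -m pendant '{"rotation":[[0,0,0],[0,0,0],[0,0,0],[0,0,0],[0,0,0],[0,0,0],[0,0,0],[0,0,0],[0,0,0]],"travel":[[0,0,0],[0,0,0],[2,0,0],[4.5,0,0],[4.5,0,0],[4.5,0,0],[4.5,0,0],[4.5,0,0],[4.5,0,0]],"hand":[1,1,1,1,1,1,1,1,1]}'
python3 - <<'E'
from h import *
held("w27");print(rel([.5516,-.0645,.128]))
E
```

```text
time: 49.98
tool_pos: [0.5668, 0.2973, 0.1122]
tcp_rot: [0.5, 0.5, 0.5, -0.5]
contact_force: [-0.7, -0.2, 2.4]
gripper_width: 0.0168
time: 51.22
tool_pos: [0.5509, -0.0697, 0.2606]
tcp_rot: [-0.498, -0.501, -0.497, 0.504]
contact_force: [-0.2, 1.2, -0.7]
gripper_width: 0.0169
time: 52.35
tool_pos: [0.5515, -0.0629, 0.2168]
tcp_rot: [0.5, 0.5, 0.5, -0.5]
contact_force: [0.0, 0.1, -0.8]
gripper_width: 0.017
[ 0.55142947 -0.06287771  0.2166948 ] 0.016738550118842763 52.4 [-0.3  0.5 -2.1]
disc [321.5 310.6] [  16   33   42   36 1192] thr 86.0
cap-tcp [ 0.0023 -0.0011  0.019 ]
[8.87 0.01 0.16]
```

View pics/w27.png

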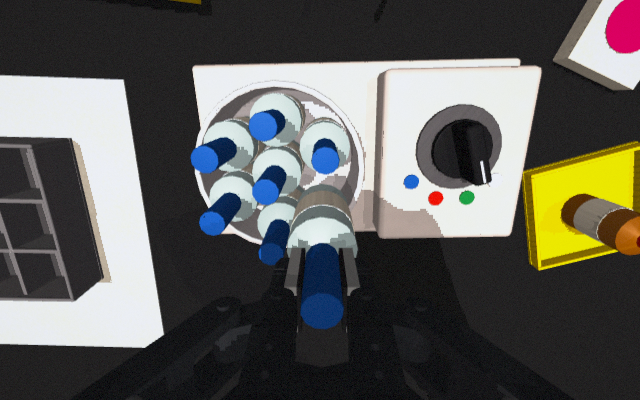

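```bash
python3 -m pendant '{"rotation":[[0,0,0],[0,0,0],[0,0,0],[0,0,0],[0,0,0],[0,0,0],[0,0,0],[0,0,0],[0,0,0]],"travel":[[0,0,0.1],[0.5,0,0.1],[1.5,0,0.1],[3.5,0,0.1],[5.5,0,0.1],[7.5,0,0.1],[8.5,0,0.1],[8.9,0,0.1],[8.9,0,0.1]],"hand":[1,1,1,1,1,1,1,1,1]}'
```

```text
time: 53.52
tool_pos: [0.5518, -0.0636, 0.1282]
tcp_rot: [0.5, 0.5, 0.5, -0.5]
contact_force: [-1.3, 0.1, 2.4]
gripper_width: 0.0171
```

```bash
python3 -m pendant '{"rotation":[[0,0,0],[0,0,0],[0,0,0],[0,0,0],[0,0,0],[0,0,0],[0,0,0],[0,0,0],[0,0,0],[0,0,0]],"travel":[[0,0,0],[0,0,0],[0,0,0],[-3,0,0],[-8,0,0],[-13,-2,1],[-17,-4,1.7],[-17,-6,1.7],[-17,-6,1.7],[-17,-6,1.7]],"hand":[0.3,0.3,0.3,0.3,0.3,0.3,0.3,0.3,0.3,0.3]}'
python3 - <<'E'
from h import *
well("w28");W=snap("wrist");keep(W,"w28")
im=W['img'];cv2.imwrite("pics/w28z.png",cv2.resize(im[0:180,350:550],None,fx=4,fy=4,interpolation=cv2.INTER_CUBIC)[:600])
hs={'blue':((100,150,60),(125,255,255)),'red':((0,170,100),(8,255,255)),'gre':((50,120,50),(80,255,255))}
for k,(lo,hi) in hs.items():
    for c,st,_ in blobs(im,lo,hi,20):
        X=onz(W,*c,.055)
        if -.26<X[1]<-.13 and .5<X[0]<.6: print(k,c.round(1),X)
E
```

```text
time: 54.78
tool_pos: [0.4917, -0.081, 0.2973]
tcp_rot: [0.5, 0.5, 0.5, -0.5]
contact_force: [0.7, -0.4, 0.3]
gripper_width: 0.0299
[ 0.4918 -0.0809  0.2971] 54.825
cap [253.1897  39.6429   0.616   -0.0282] rel well mm [41.3  0.2] [ 22.  24. 406.]
cap [208.4313  67.3208   0.5959   0.0095] rel well mm [21.2 37.9] [ 22.  22. 371.]
cap [301.8235  68.3209   0.5951  -0.0661] rel well mm [ 20.4 -37.7] [ 21.  23. 374.]
cap [255.6676  94.9796   0.5747  -0.0273] rel well mm [0.  1.1] [ 20.  21. 343.]
cap [214.1924 122.1798   0.5528   0.0096] rel well mm [-21.9  38. ] [ 20.  21. 317.]
cap [301.7539 123.0347   0.552   -0.0651] rel well mm [-22.7 -36.7] [ 20.  21. 317.]
cap [260.5372 148.8851   0.53    -0.0285] rel well mm [-44.7  -0.1] [ 20.  20. 296.]
dists [41.3 42.5 42.7 42.7 43.  43.1 43.2 43.3 43.8 44.1 44.4 44.8]
blue [380.4 111.3] [ 0.5579 -0.1477  0.055 ]
red [401.3 126.1] [ 0.5416 -0.1725  0.055 ]
gre [427.4 125.5] [ 0.5424 -0.2021  0.055 ]
```

View pics/w28.png

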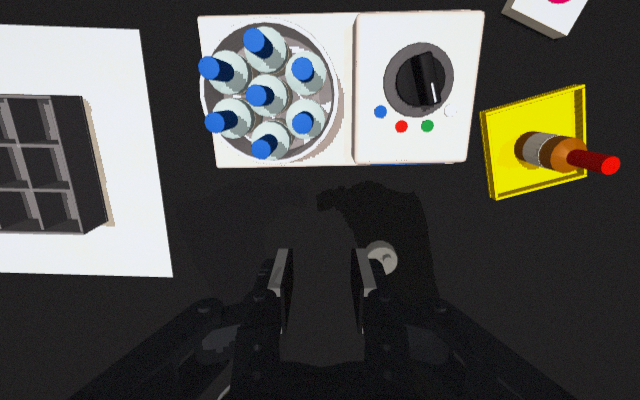

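View pics/w28z.png

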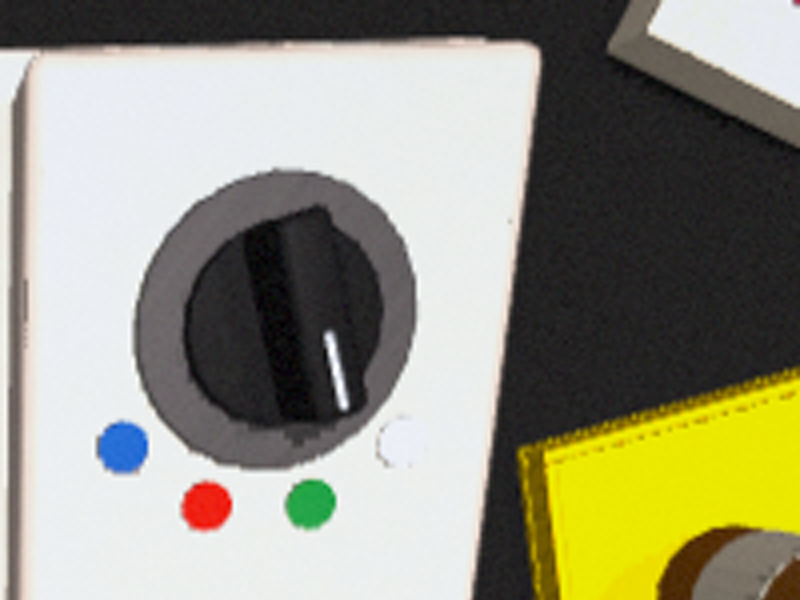

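Run:
```python
from h import *
W=load("w28");g=lambda x,y,z:onz(W,350+x/4,y/4,z)
print("disc",g(276,320,.06),g(285,325,.069))
a,b=g(330,335,.099),g(347,408,.099);print(a,b,np.degrees(np.arctan2(*(b-a)[[1,0]])))
C=np.array([.5898,-.1873])
for n,d in(("white",(.5574,-.2266)),("green",(.5424,-.2021)),("red",(.5416,-.1725)),("blue",(.5579,-.1477))):
    v=np.array(d)-C;print(n,np.hypot(*v),np.degrees(np.arctan2(v[1],v[0])))
for q in((245,228),(325,207),(283,423),(350,420),(365,405)): print(q,g(*q,.099)[:2],np.degrees(np.arctan2(*(g(*q,.099)[:2]-C)[[1,0]])))
```

```text
disc [ 0.59039082 -0.18633631  0.06      ] [ 0.58874197 -0.18619287  0.069     ]
[ 0.58518166 -0.18826211  0.099     ] [ 0.56849219 -0.19431404  0.099     ] -160.06836924992083
white 0.05093378053904893 -129.50310749426444
green 0.049656822290597695 -162.65974176893104
red 0.0504210273596245 162.93068938791228
blue 0.05085046705783539 128.85337434035338
(245, 228) [ 0.60861612 -0.16571312] 48.92309441491835
(325, 207) [ 0.61307275 -0.18392121] 8.260622352597196
(283, 423) [ 0.56498982 -0.17904397] 161.59422292238895
(350, 420) [ 0.56569151 -0.19537993] -161.4714874369275
(365, 405) [ 0.56918942 -0.19862301] -151.2165456968626
```

```bash
python3 -m pendant '{"rotation":[[-0.1,0,0],[-0.2,0,0],[-0.31,0,0],[-0.31,0,0],[-0.31,0,0],[-0.31,0,0],[-0.31,0,0],[-0.31,0,0]],"travel":[[0,4,5],[0,8,10],[0,9.8,10.5],[4,9.8,10.5],[9,9.8,10.5],[13.7,9.8,10.5],[13.7,9.8,10.5],[13.7,9.8,10.5]],"hand":[0.3,0.3,0.3,0.3,0.3,0.3,0.3,0.3]}'
python3 - <<'E'
from h import *
W=snap("wrist","w29");p,M,s=tool();print(p,M.round(3).tolist(),s['joint_positions']);print(rel([.5898,-.1854,.097]))
E
```

```text
time: 55.88
tool_pos: [0.5905, -0.1853, 0.1618]
tcp_rot: [0.572, 0.417, 0.571, -0.416]
contact_force: [-0.1, 0.4, 0.0]
gripper_width: 0.0301
[ 0.59076256 -0.1853498   0.16248834] [[0.003, 0.952, 0.305], [0.0, 0.305, -0.952], [-1.0, 0.003, 0.001]] [ 0.79529005  0.72273534 -0.94061965  1.63795905  0.63799935  1.11326881
 -1.57947373]
[ 6.55 -0.11 -0.03]
```

View pics/w29.png

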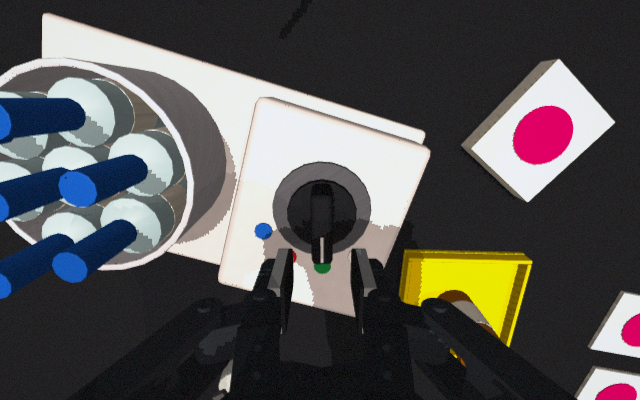

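```bash
python3 -m pendant '{"rotation":[[0,0,0],[0,0,0],[0,0,0],[0,0,0],[0,0,0],[0,0,0],[0,0,0],[0,0,0]],"travel":[[3,-0.1,0],[5.5,-0.1,0],[6.4,-0.1,0],[6.4,-0.1,0],[6.4,-0.1,0],[6.4,-0.1,0],[6.4,-0.1,0],[6.4,-0.1,0]],"hand":[0.3,0.3,0.3,0.3,1,1,1,1]}' 30
python3 - <<'E'
from h import *
W=snap("wrist","w30");p,M,s=tool();print(p,s['gripper_width'],s['contact_force'],s['ft_torque'])
E
```

```text
time: 56.92
tool_pos: [0.5892, -0.1856, 0.0981]
tcp_rot: [0.572, 0.417, 0.571, -0.416]
contact_force: [-0.8, 1.8, 6.7]
gripper_width: 0.0133
[ 0.5892053  -0.18566343  0.09808312] 0.013225598073598042 [-1.05118847  1.47038324  6.3253665 ] [0.2792807  0.29509752 0.05971986]
```

View pics/w30.png

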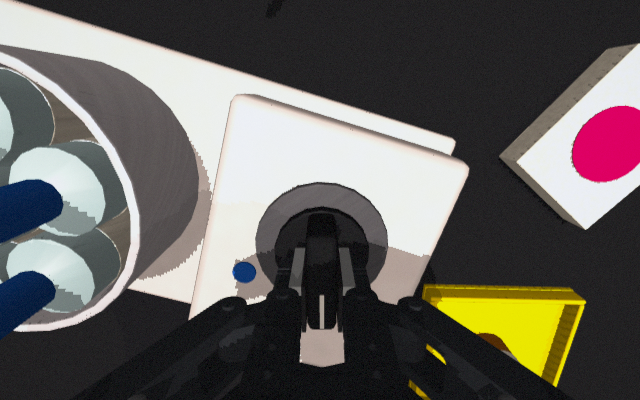

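```bash
python3 -m pendant '{"rotation":[[0.1,0,0],[0.2,0,0],[0.3,0,0],[0.4,0,0],[0.5,0,0],[0.6,0,0],[0.6,0,0],[0.6,0,0],[0.6,0,0]],"travel":[[0,0,0],[0,0,0],[0,0,0],[0,0,0],[0,0,0],[0,0,0],[0,0,0],[0,0,0],[0,0,0]],"hand":[1,1,1,1,1,1,1,1,1]}'
python3 - <<'E'
from h import *
W=snap("wrist","w31");p,M,s=tool();print(p,M.round(3).tolist(),s['gripper_width'],s['contact_force'],s['ft_torque'],np.degrees(np.arctan2(M[1,1],M[0,1])))
E
```

```text
time: 58.1
tool_pos: [0.5892, -0.1851, 0.0981]
tcp_rot: [0.423, 0.568, 0.422, -0.566]
contact_force: [-0.9, 2.3, 7.0]
gripper_width: 0.0133
[ 0.58918092 -0.18501337  0.09809774] [[0.002, 0.958, -0.285], [0.0, -0.285, -0.958], [-1.0, 0.002, -0.001]] 0.013247301809523075 [-0.93240535  3.24720011  6.66188228] [0.53534527 0.39977124 0.04264264] -16.57303501198593
```

View pics/w31.png

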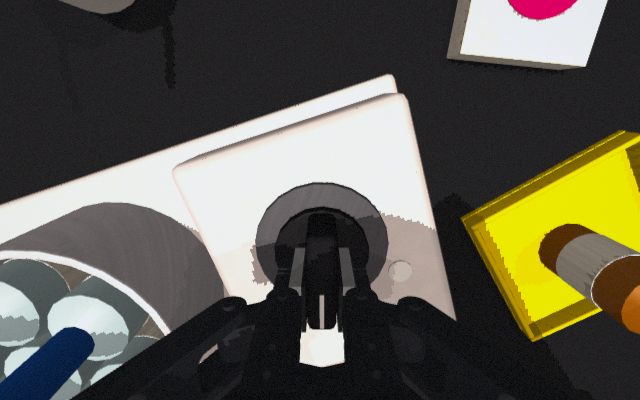

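```bash
python3 -m pendant '{"rotation":[[0,0,0],[0,0,0],[0,0,0],[0,0,0],[0,0,0],[0,0,0],[0,0,0],[0,0,0],[0,0,0]],"travel":[[0,0,0],[0,0,0],[0,0,0],[-3,0,0],[-8,0,0],[-13,0,0],[-18,-4,0],[-20,-8,0],[-20,-8,0]],"hand":[0.3,0.3,0.3,0.3,0.3,0.3,0.3,0.3,0.3]}'
python3 - <<'E'
from h import *
well("w32");W=snap("wrist");T=snap("top","t2")
im=W['img']
for c,st,m in blobs(im,(0,170,60),(8,255,255),20): print(c.round(1),st,onz(W,*c,.129)[:2])
E
```

```text
time: 59.28
tool_pos: [0.5105, -0.1625, 0.2987]
tcp_rot: [0.424, 0.567, 0.421, -0.567]
contact_force: [-0.0, -0.8, 0.1]
gripper_width: 0.0299
[ 0.5113 -0.1634  0.2976] 59.325
cap [134.8205 120.6154   0.6161  -0.0285] rel well mm [41.4 -0.1] [ 20.  20. 312.]
cap [185.6019 131.3592   0.5954  -0.0664] rel well mm [ 20.7 -38. ] [ 20.  20. 309.]
cap [106.9053 155.6596   0.5959   0.0093] rel well mm [21.2 37.7] [ 19.  20. 285.]
cap [155.4708 166.2847   0.5749  -0.0276] rel well mm [0.2 0.8] [ 20.  19. 274.]
cap [204.6163 178.2364   0.5521  -0.0655] rel well mm [-22.6 -37.1] [ 18.  18. 258.]
cap [129.7189 200.0161   0.5527   0.0095] rel well mm [-22.   37.9] [ 19.  17. 249.]
cap [177.8846 210.9103   0.53    -0.0287] rel well mm [-44.7  -0.3] [ 18.  17. 234.]
dists [41.2 42.5 42.8 42.9 43.2 43.2 43.3 43.3 43.8 44.2 44.5 44.9]
[510.2 125.8] [488 116  44  22 643] [ 0.5166 -0.3454]
[320.1 142.9] [315 138  11  11  99] [ 0.5514 -0.1755]
```

View pics/w32.png

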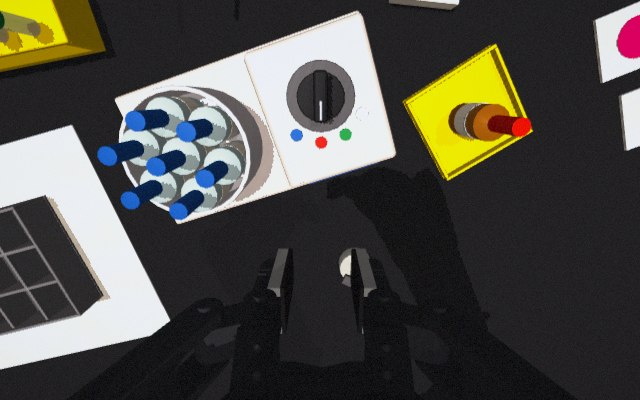

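Run:
```python
from h import *
A=load("w28");W=snap("wrist")
a=[(253.2,39.6),(301.8,68.3),(208.4,67.3),(255.7,95),(301.75,123),(214.2,122.2),(260.5,148.9)]
b=[(134.8,120.6),(185.6,131.4),(106.9,155.7),(155.5,166.3),(204.6,178.2),(129.7,200),(177.9,210.9)]
for x,y in zip(a,b): print(tri([A,W],[x,y])[0].round(4))
print(ctrl.close_job())
```

```text
[ 0.6178 -0.0261  0.1361]
[ 0.5963 -0.0653  0.137 ]
[0.5971 0.0129 0.1359]
[ 0.5753 -0.0253  0.1362]
[ 0.5521 -0.0643  0.1372]
[0.5527 0.0127 0.1366]
[ 0.5294 -0.0266  0.1369]
the job is handed in; nothing more can be done
None
```

The job is done and handed in. It took about 60 s of the 210 s allowed.

- **Used bottle:** I moved the amber bottle from the well to the yellow tray. It looked upright there in the last picture, well inside the walls, but I did not measure its final position in the tray.
- **Blue-capped bottles:** all seven went from the crate into the well, one in the middle and six around it. Each placement ended with the arm pressing up to about 9 N on the floor at the expected height. My last view put the middle cap about 1 mm from the well's axis and the ring caps 41 to 45 mm out.
- **Dial:** it was at green. I turned it 0.6 rad clockwise, and the released pointer lines up with the red dot, at about 1.2 rad.
- **Bystanders:** I saw no change to the wash bottle, rack, counter or cards, but I compared them only by eye. I never saw the crate shift.

**Checks that disagreed:**
- **Bottle height:** the last two-view check put all seven cap tops at about 0.136–0.137 m, where 0.145 m was expected. I think the check was off, because the camera was still settling and the two views were only about 9 cm apart. If the bottles really stood 8 mm low they would be through the well's floor, and the single-view positions and the floor contact both fit 0.145 m. I handed in without repeating it.
- **Position while held:** the wrist camera's reading of the cap in the gripper was up to about 3 mm off along x compared with where the bottle ended up. I corrected for it using bottles already in place.

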